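# Vent a pressure test chamber and load it with fuses

## Task

Vent the test chamber: turn its pressure cap counter-clockwise to the first stop, then press it down, turn it past the stop while pressed, lift it off and stand it upright in the middle of the grey dish. Then lift the hatch off its seat and slide it fully aside along its channels onto the parking deck, load every ceramic fuse lying on the bench into the well, and slide the hatch back and lower it fully home in its seat. The cap stays in the dish; leave the holder, the copper lug and the hex driver alone.

Things in the scene. Friction and masses are not known exactly. Their poses are not given: they have to be found in the camera images.
- chamber: Fixed low grey and aluminium test chamber, 180 (its x) x 438 (its y) x 92 mm high. Origin: on the bench, 210 mm from its right end and amid its depth; z up, its x points away from the robot, its y to the left along its length. From right (-y) to left: neck with pressure cap, fuse well under the hatch, parking deck
- neck (a point): On the chamber, axis of the pressure neck at its top face, 70 mm above the bench. Axes as the chamber's. Two steel claws, 33 to 50 mm from this axis, their tops 19 mm above this point, hold the cap's ears; a spring-loaded disc under the plug pushes the cap up. An end wall 55 mm to the left (+y) rises to 22 mm above this point
- well (a point): Middle of the well's flat floor, 20 mm above the bench. The well is 140 mm (x) by 130 mm (y) and its walls rise 44 mm above the floor to the hatch's seat: room for two layers of fuses, though all four fit side by side
- seat (a point): Middle of the hatch's seat, on the ledge, 64 mm above the bench: a recess 165 (x) x 150 (y) mm, bounded at -y by an end wall 28 mm high, at +y by the 6 mm step up to the deck, and on both x sides by the channel walls. The channels run on over the deck; their lips (more than 74.5 mm from the middle line) hang 24 to 28 mm above the ledge and keep the hatch from being lifted right out
- deck (a point): Middle of the place on the parking deck where the hatch lies when slid fully aside, on the deck, 70 mm above the bench, 154 mm in +y from the seat's middle; 7 mm either way along y does no harm. An end wall 79 mm farther to +y
- cap: Pressure cap, 130 g; origin: centre of its plug's underside (plug 36 mm across, 14 deep). Over it a flange 58 mm across with two ears along the cap's +-x (84 mm over both, z = 14 to 20 mm), then an upright black grip bar along its x, 50 long, 16 thick, z = 20 to 58 mm. Locked: its x axis is 0 to 0.12 rad counter-clockwise from the chamber's x, the ears under the claws
- cap_grip (a point): Centre of the cap's grip bar, 39 mm over the plug's underside, 102.5 mm over the bench when locked. Turned counter-clockwise from above, the ears meet the first stop, a tooth 4.5 mm deep, about 0.55 rad from the chamber's x; pressed 5.5 to 7.5 mm (bottom; spring 3 to 8 N) it turns on under the tooth; from 1.15 to 2.4 rad it is free and lifts straight up; its plug goes 6.5 mm into the neck
- dish: Fixed square grey nylon dish on the bench where the cap is put down, 110 x 110 mm, rim 12 mm high, floor 5 mm thick. Origin: centre of its underside
- hatch_grip (a point): Centre of the hatch's handle, 26 mm over the hatch's underside. Hatch: loose dark steel plate 160 (its x) x 144 (y) x 8 mm, 350 g, axes as the chamber's; black handle bar along x on two feet, 60 mm long, 14 thick, z = 8 to 38 mm. Seated, the handle is 90 mm over the bench; to slide, raise the plate 7 to 14 mm off its seat; parked flat on the deck the handle is 96 mm over the bench
- fuse0_mid (a point): Centre of fuse 0: loose square-bodied white ceramic fuse with steel end plates, 42 mm (its x) x 20 x 20 mm, 50 g, lying on the bench. May be absent
- fuse1_mid (a point): Centre of fuse 1: loose square-bodied white ceramic fuse with steel end plates, 42 mm (its x) x 20 x 20 mm, 50 g, lying on the bench. May be absent
- fuse2_mid (a point): Centre of fuse 2: loose square-bodied white ceramic fuse with steel end plates, 42 mm (its x) x 20 x 20 mm, 50 g, lying on the bench. May be absent
- fuse3_mid (a point): Centre of fuse 3: loose square-bodied white ceramic fuse with steel end plates, 42 mm (its x) x 20 x 20 mm, 50 g, lying on the bench. May be absent
- holder: Grey nylon fuse holder, open tray 50 x 90 x 30 mm, stands behind the work; not to be moved. Origin: centre of underside
- lug: Copper cable lug, 46 x 18 x 16 mm, lying on the bench; not to be moved. Origin: about its middle, on the bench
- hexdriver: Hex driver, 175 mm long, 24 mm thick black handle towards its -x, chrome blade towards +x, lying on the bench; not to be moved. Origin: where blade and handle meet, on the bench
Things that resemble listed ones, but are neither listed nor needed, are in the scene too. What is shaped like the part that bears fuse1_mid but yellow is not meant. What is shaped like the part that bears fuse0_mid but blue is not meant.

How it is judged:
On the way, in this order (a step that is already met when the one before it is completed fails the run):
1. the cap is turned to its first stop, not yet pressed (angle between the x axis of cap and the x axis of chamber, either way round between 0.4 and 0.75 rad and z of cap_grip in the frame of chamber between 0.1005 and 0.106 m), for 0.2 s.
2. the cap is pressed down at the stop (angle between the x axis of cap and the x axis of chamber, either way round between 0.4 and 0.85 rad and z of cap_grip in the frame of chamber below 0.0985 m), for 0.1 s.
3. the cap stands in the dish, let go (horizontal distance between cap_grip and dish below 0.035 m and height (world z) of cap_grip below 0.052 m and angle between cap's own z axis and vertical below 0.15 rad and linear speed of cap below 0.02 m/s and contact force between the fingers and cap below 0.1 N), for 0.2 s.
4. the hatch is slid fully aside onto the deck (y of hatch_grip in the frame of chamber between 0.127 and 0.152 m), for 0.2 s.
At the end, for the whole second after the job is handed in: Every fuse present lies at rest in the well below the hatch; the hatch lies flat in its seat (handle within 5 mm of its seated place, not more than 2 mm high); the cap stands upright and released within 35 mm of the dish's middle (x of fuse0_mid in the frame of chamber between -0.07 and 0.07 m and y of fuse0_mid in the frame of chamber between -0.08 and 0.05 m and z of fuse0_mid in the frame of chamber between 0.022 and 0.056 m and linear speed of each of fuse0, fuse1, fuse2, fuse3, cap, hatch below 0.02 m/s and x of fuse1_mid in the frame of chamber between -0.07 and 0.07 m and y of fuse1_mid in the frame of chamber between -0.08 and 0.05 m and z of fuse1_mid in the frame of chamber between 0.022 and 0.056 m and x of fuse2_mid in the frame of chamber between -0.07 and 0.07 m and y of fuse2_mid in the frame of chamber between -0.08 and 0.05 m and z of fuse2_mid in the frame of chamber between 0.022 and 0.056 m and x of fuse3_mid in the frame of chamber between -0.07 and 0.07 m and y of fuse3_mid in the frame of chamber between -0.08 and 0.05 m and z of fuse3_mid in the frame of chamber between 0.022 and 0.056 m and horizontal distance between cap_grip and dish below 0.035 m and height (world z) of cap_grip below 0.052 m and angle between cap's own z axis and vertical below 0.15 rad and x of hatch_grip in the frame of chamber between -0.005 and 0.005 m and y of hatch_grip in the frame of chamber between -0.02 and -0.01 m and z of hatch_grip in the frame of chamber below 0.092 m and angle between hatch_grip's own z axis and vertical below 0.03 rad); the robot touches nothing.
It fails at once if a bystander (holder, lug, hex driver) is moved more than 2 cm (distance of any of holder, lug, hexdriver from where it was at the start of the episode above 0.02 m).
Of fuse0, fuse1, fuse2, fuse3 only 3 to 4 are there at a start; the rules pass over those that are not, and their reading is None.
At some moment in a run one of fuse0, fuse1, fuse2, fuse3 may be knocked a few centimetres aside while the robot is not near it.
It also fails if it takes over 210 s, if anything falls off the work surface, if the arm or the gripper's body presses on something with over 40 N, if the wrist force passes 120 N, or if a joint passes its speed limit or range.

## Robot

A 7-joint arm with a two-finger parallel gripper is mounted at the origin on the work surface. World frame = base frame: x ahead of the robot, y to its left, z up, the work surface at z = 0. Lengths are in m, angles in rad, forces in N, time in s.
With the tool pointing down it reaches from about 0.425 to 0.925 m from the base axis. Payload 6.8 kg.
Tool frame: the origin (TCP) lies on the centre line of the jaws, within the pads' length; the fingertips stand 11 mm ahead of it and the grasp point (between the pads) lies 8 mm behind it; z points along the fingers, y is the direction in which the jaws open and shut (so a half turn about z gives the same grasp; the last joint's range is limited). The gripper opens to 85 mm and grips with 20 to 120 N. Pads are 22 mm wide; open, the fingers measure 114 mm over their backs; the gripper's body (76 mm by 85 mm) begins 54 mm behind the grasp point. The pads swing forward as they close: fully open they stand 13 mm farther back than shut.
Start: joints at [-1.444, 0.477, 0.022, 1.555, -0.011, 1.109, -0.083], TCP at [0.157, 0.656, 0.242] pointing down, gripper open.
Joint ranges: [-2.96, 2.96], [-0.34, 2.1], [-1.41, 1.46], [0.24, 2.44], [-1.37, 4.51], [0.17, 1.92], [-2.96, 2.96]. Speed limits (rad/s): [2.39, 2.39, 3.14, 3.14, 3.14, 3.14, 3.14].

## Interface

Orientations are given as a rotation vector (axis times angle).
In Python, from bench import r gives the robot as it stands.
- The arm moves only by the tool send_rows, never from a script. Its argument "deltas" is a list of rows, each a list of 7 numbers: the opening, from 0 (shut) to 1 (fully open), then the shift along the tool's x, y, z as a fraction of full scale, then the turn, a rotation vector about the tool's x, y, z as a fraction of full scale. In form: [[hand, x, y, z, ax, ay, az], ...]. A call has 1 to 20 rows; each row is the pose to reach, as a shift and turn from the pose commanded when the call began, along the tool's axes at that moment, turning the shorter way round; what a row does not reach only later rows make up. Full scale, the value 1, is 150 mm for a shift and 180 degrees for a turn. A row lasts 1/12 s, in which the tool goes at most 41.7 mm and 7.16 degrees, less where a joint would pass 70% of its speed; a pose out of reach is approached as far as the arm can. A call with a number of a shift or a turn outside -1 to 1 is refused whole. A call with a gripper value outside its range is refused whole. The fingers move at their own pace and stop on an object; "squeeze" is the grip in N (left out, the last holds). Time passes only in rows, so rows that repeat a pose let the fingers close. It gives the time, the measured TCP pose, the force and the opening at its end, in the units of the state.
- r.get_obs(): the state, without advancing time (a new reading comes with each control period).
- r.grab_frame(name): name is "side" or "top"; returns a dict with "pixels" (420x560x3 uint8, red, green, blue), "camera_matrix" (3x3 intrinsics, pixels), "dist_coeffs" ([k1, k2, p1, p2, k3] as OpenCV has them; the pictures are not rectified), "rvec" (rotation vector, rad) and "tvec" (3), from world to camera coordinates, as OpenCV has them. Camera axes: x right, y down, z forward; pixel columns grow to the right and rows downward; lengths in m; the calibration is good to about 2 mm. A picture is of the moment at which its call begins. There is no depth.
- r.hand_in(): hands the job in, once; it reports no verdict.
The state is a dict: "clock": time; "joints": joint angles; "qvel": joint speeds; "tau": joint torques, N m; "tcp_pos": TCP position; "orientation": TCP orientation; "contact_force": force on the tool from outside, world axes, zero at the start; "moment": the same for the moment, N m; "grip_width": finger opening in m.
Only numpy, scipy, OpenCV 4.12 (cv2) and the standard library are available. Lean on these libraries where they do the work, as an engineer would, in place of code of your own. Each camera call takes 0.05 s, during which the arm holds its last target. There are 200 camera calls.

## Working session

There is one attempt and no reset: what is moved stays moved. The work goes in short steps, Python scripts to look and compute and a tool call to move; the robot and the scene stay as the last step left them, time stands still between calls to the robot, and variables do not carry over. Pictures are saved under pics/ and viewed, about 12 in all and at most 16, crops included, and the job is handed in when it is done.

Besides the shell and the picture viewer there is one more tool, called after "Call:" as a command line: name --pt "numbers of a row" for each row, then --argument value for the rest. send_rows: Moves the arm, as the interface text tells. Shift numbers are shares of 150 mm and turn numbers shares of 180 degrees, none past 1 either way. Its arguments: {"type":"object","properties":{"deltas":{"type":"array","items":{"type":"array","items":{"type":"number"}}},"squeeze":{"type":"number"}},"required":["deltas"]}

```bash
ls; mkdir -p pics; cat > h.py <<'E'
import numpy as np, cv2, sys
from bench import r
def grab(name,fn=None):
    f=r.grab_frame(name)
    np.save(f'pics/{name}_last.npy',f,allow_pickle=True)
    if fn: cv2.imwrite('pics/'+fn,f['pixels'][:,:,::-1])
    return f
def last(name): return np.load(f'pics/{name}_last.npy',allow_pickle=True).item()
def px2w(f,uv,z):
    K=np.array(f['camera_matrix']);D=np.array(f['dist_coeffs'])
    R,_=cv2.Rodrigues(np.array(f['rvec'],float));t=np.array(f['tvec'],float).reshape(3)
    n=cv2.undistortPoints(np.array(uv,float).reshape(-1,1,2),K,D).reshape(-1,2)
    C=-R.T@t; d=np.c_[n,np.ones(len(n))]@R
    z=np.broadcast_to(z,len(n))
    return C+d*((z-C[2])/d[:,2])[:,None]
def w2px(f,P):
    return cv2.projectPoints(np.array(P,float).reshape(-1,1,3),np.array(f['rvec'],float),np.array(f['tvec'],float),np.array(f['camera_matrix']),np.array(f['dist_coeffs']))[0].reshape(-1,2)
def crop(name,fn,u0,v0,u1,v1,s):
    f=last(name);im=f['pixels'][v0:v1,u0:u1,::-1]
    cv2.imwrite('pics/'+fn,cv2.resize(im,None,fx=s,fy=s,interpolation=cv2.INTER_CUBIC))
E
python3 - <<'E'
from h import *
np.set_printoptions(precision=4,suppress=True)
o=r.get_obs();print({k:np.round(v,4) for k,v in o.items()})
for n in('top','side'):
    f=grab(n,n+'0.png');R,_=cv2.Rodrigues(np.array(f['rvec'],float));print(n,-R.T@np.array(f['tvec']).reshape(3))
E
```

```text
pics
{'clock': np.float64(0.0), 'joints': array([-1.4441,  0.4778,  0.0223,  1.5564, -0.0115,  1.1093, -0.0831]), 'qvel': array([-0.0016, -0.001 , -0.0004, -0.0006,  0.001 , -0.0006, -0.    ]), 'tau': array([ -0.0001, -59.645 ,   1.608 , -28.1208,   0.0124,   0.0093,
         0.    ]), 'tcp_pos': array([0.1569, 0.6559, 0.2413]), 'orientation': array([-0.3679, -3.1199,  0.0029]), 'contact_force': array([-0.4009, -0.6138, -0.0581]), 'moment': array([0.0297, 0.0347, 0.0306]), 'grip_width': np.float64(0.0854)}
top [ 0.4751 -0.0487  0.9259]
side [ 0.5407 -0.8483  0.7528]
```

View pics/top0.png

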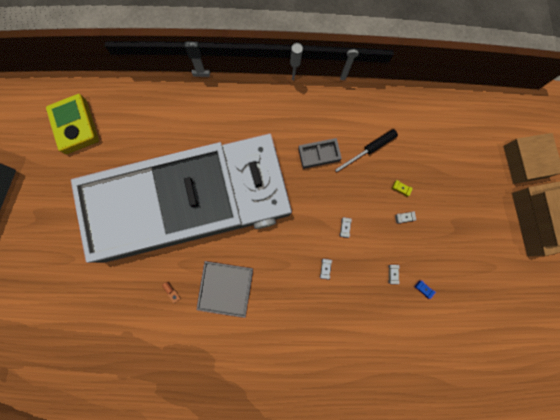

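View pics/side0.png

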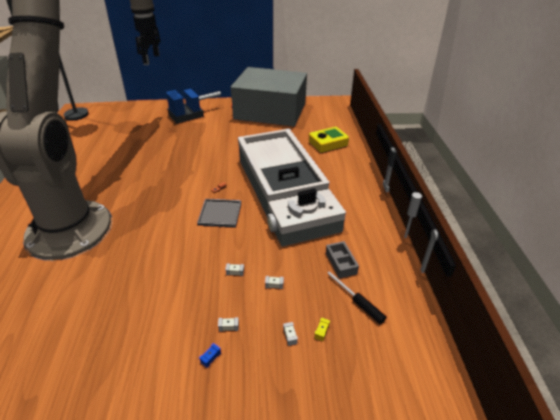

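The top view shows the chamber at (75–290, 135–260) and the cap bar near (256,174). The hatch handle is at (191,192), the dish at (226,289) and the lug at (172,292). The white fuses are near (346,228), (406,217), (326,269) and (394,274). Next I'll look at enlarged crops.

```bash
python3 - <<'E'
from h import *
crop('top','c1.png',65,130,305,320,3.3333)
crop('top','c2.png',300,170,450,310,4)
E
```

```text
(no output)
```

View pics/c1.png

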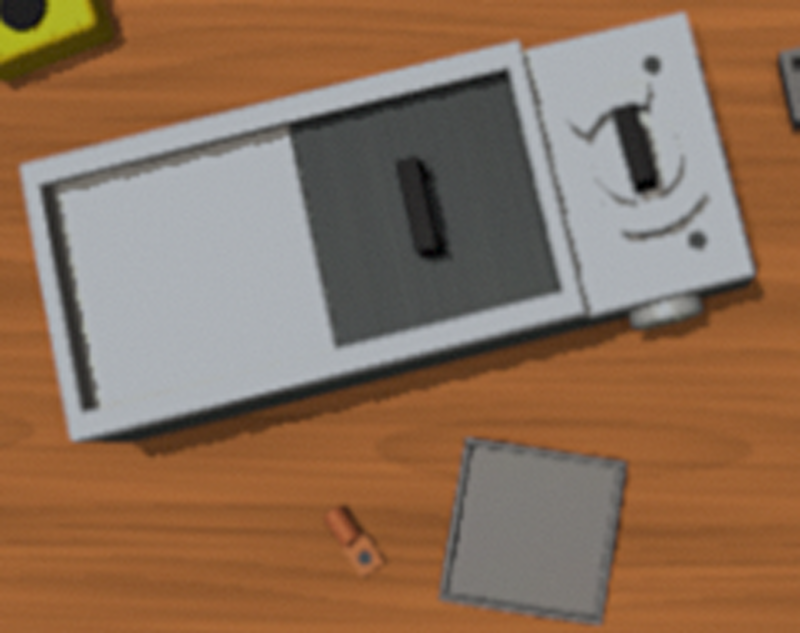

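View pics/c2.png

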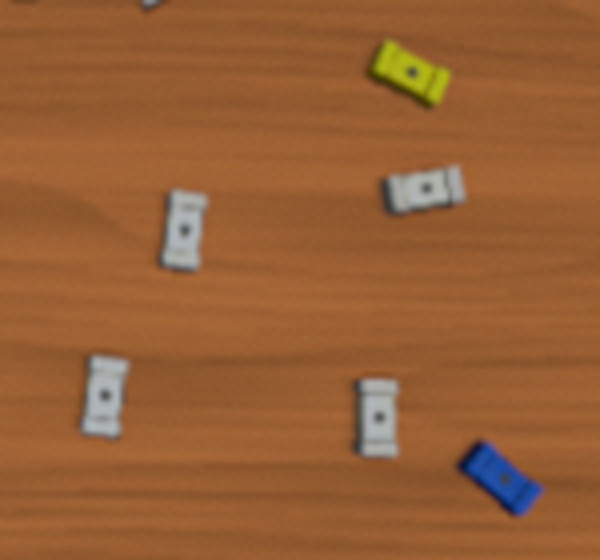

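```bash
cat >> h.py <<'E'
def fitSE2(loc,w):
    loc=np.array(loc,float)[:,:2];w=w[:,:2];a=loc-loc.mean(0);b=w-w.mean(0)
    th=np.arctan2((a[:,0]*b[:,1]-a[:,1]*b[:,0]).sum(),(a*b).sum())
    c,s=np.cos(th),np.sin(th);Rm=np.array([[c,-s],[s,c]]);t=w.mean(0)-Rm@loc.mean(0)
    return th,t,w-(loc@Rm.T+t)
E
python3 - <<'E'
from h import *
np.set_printoptions(precision=4,suppress=True)
f=last('top')
C1=lambda p:np.array(p)/3.33333+[65,130]-.35
C2=lambda p:np.array(p)/4+[300,170]-.375
w=px2w(f,C1([(22,165),(72,438),(520,43),(585,315),(687,13),(753,274)]),np.array([.092]*4+[.07]*2))
th,t,res=fitSE2([(.09,.228),(-.09,.228),(.09,-.1),(-.09,-.1),(.09,-.21),(-.09,-.21)],w)
print('chamber',th,t);print(res*1000)
c,s=np.cos(th),np.sin(th);Rm=np.array([[c,-s],[s,c]])
for n,q in dict(neck=(0,-.155),well=(0,-.015),deck=(0,.139)).items():print(n,Rm@q+t)
w=px2w(f,C1([(617,107),(637,103),(657,188),(633,192)]),.1215)[:,:2];d=w[0]+w[1]-w[2]-w[3]
print('cap',w.mean(0),np.linalg.norm(d)/2,'yaw-ch',np.arctan2(d[1],d[0])-th)
w=px2w(f,C1([(398,160),(418,156),(443,252),(425,258)]),.102)[:,:2];d=w[0]+w[1]-w[2]-w[3]
print('hatch',w.mean(0),(w.mean(0)-t)@Rm,np.linalg.norm(d)/2,'yaw-ch',np.arctan2(d[1],d[0])-th)
w=px2w(f,C1([(467,438),(627,461),(602,622),(442,599)]),.012)[:,:2]
print('dish',w.mean(0),[np.linalg.norm(w[i]-w[i-1]) for i in range(4)],np.arctan2(*(w[0]-w[3])[::-1]))
for cen,ends in [((185,230),((187,193),(180,266))),((427,188),((461,186),(393,193))),((105,396),((109,358),(101,434))),((379,417),((378,382),(379,453)))]:
    a,b,m=px2w(f,C2([ends[0],ends[1],cen]),.02)[:,:2];d=a-b
    print('fuse',m,(a+b)/2,np.linalg.norm(d),'yaw',np.arctan2(d[1],d[0]),np.hypot(*m))
R,_=cv2.Rodrigues(np.array(r.get_obs()['orientation']));print(R)
E
```

```text
chamber 0.2678111637902797 [0.6261 0.128 ]
[[-0.7595 -0.652 ]
 [ 1.4307 -0.5538]
 [-0.9779  0.0922]
 [-1.1737  0.2001]
 [ 0.5225 -0.2113]
 [ 0.958   1.1248]]
neck [ 0.6671 -0.0214]
well [0.6301 0.1136]
deck [0.5893 0.2621]
cap [ 0.6649 -0.0216] 0.054288902714055086 yaw-ch -0.035629912833790106
hatch [0.6288 0.1112] [-0.0018 -0.017 ] 0.06368580985606036 yaw-ch 0.04027406958261637
dish [0.4285 0.0427] [np.float64(0.10754388232360756), np.float64(0.10855735197081283), np.float64(0.10748919278077881), np.float64(0.10724967229770839)] -0.11701314893114517
fuse [ 0.5709 -0.2263] [ 0.5712 -0.2255] 0.04192492172563113 yaw -0.09871530276281668 0.6140892116328072
fuse [ 0.5981 -0.368 ] [ 0.5972 -0.3681] 0.04092201728066729 yaw -1.4489629830794268 0.7022500185376644
fuse [ 0.4767 -0.181 ] [ 0.4767 -0.181 ] 0.042479885274433894 yaw -0.10012966075671467 0.5099141406915362
fuse [ 0.4669 -0.3374] [ 0.4666 -0.3371] 0.03985558406646573 yaw 0.002103850201386009 0.5760041613641842
[[-0.9726  0.2326 -0.0002]
 [ 0.2326  0.9726 -0.0016]
 [-0.0001 -0.0016 -1.    ]]
```

The measurements agree with the given sizes. The cap sits at the computed neck and the hatch handle at the seat. I'll start the transit towards the cap.

Call:
send_rows --pt "1 -0.87 -0.72 0 0 0 0" --pt "1 -0.87 -0.72 0 0 0 0" --pt "1 -0.87 -0.72 0 0 0 0" --pt "1 -0.87 -0.72 0 0 0 0" --pt "1 -0.87 -0.72 0 0 0 0" --squeeze 40

```text
clock: 0.52
tcp_pos: [0.2658, 0.5136, 0.242]
orientation: [0.384, 3.115, -0.007]
contact_force: [0.6, -0.3, 0.7]
grip_width: 0.085
```

```bash
cat >> h.py <<'E'
def plan(x,y,z,phi,q=True):
    """remaining move from the measured pose, in tool axes and units; phi = bar/pad-width direction"""
    o=r.get_obs();R,_=cv2.Rodrigues(np.array(o['orientation']));c,s=np.cos(phi),np.sin(phi)
    T=np.array([[-c,-s,0],[-s,c,0],[0,0,-1.]]).T
    d=R.T@(np.array([x,y,z])-o['tcp_pos']);a=cv2.Rodrigues(R.T@T)[0].ravel()
    cur=np.arctan2(-R[1,0],-R[0,0])
    print('t%.2f'%o['clock'],'pos',np.round(o['tcp_pos'],4),'phi %.3f'%cur,'F',np.round(o['contact_force'],1),'w %.4f'%o['grip_width'],'j',np.round(o['joints'],2))
    print('  shift',np.round(d/.15,3),'turn',np.round(a/np.pi,4))
E
python3 -c "
from h import *
plan(.6665,-.0215,.2,.3)"
```

```text
t0.52 pos [0.2658 0.5136 0.242 ] phi -0.245 F [ 0.6 -0.3  0.7] w 0.0850 j [-1.25  0.32  0.06  1.79 -0.02  1.03  0.14]
  shift [-3.457 -2.81   0.304] turn [-0.0016  0.0008 -0.1736]
```

Call:
send_rows --pt "1 -0.87 -0.71 0 0 0 0" --pt "1 -0.87 -0.71 0 0 0 0" --pt "1 -0.87 -0.71 0 0 0 0" --pt "1 -0.87 -0.71 0 0 0 0" --pt "1 -0.87 -0.71 0 0 0 0"

```text
clock: 0.93
tcp_pos: [0.3666, 0.3793, 0.2422]
orientation: [0.386, 3.115, -0.005]
contact_force: [0.7, -0.9, 0.5]
grip_width: 0.0855
```

Call:
send_rows --pt "1 -0.87 -0.71 0 0 0 0" --pt "1 -0.87 -0.71 0 0 0 0" --pt "1 -0.87 -0.71 0 0 0 0" --pt "1 -0.87 -0.71 0 0 0 0" --pt "1 -0.87 -0.71 0 0 0 0"

```text
clock: 1.35
tcp_pos: [0.4678, 0.2453, 0.2425]
orientation: [0.386, 3.115, -0.005]
contact_force: [0.5, -0.7, -0.1]
grip_width: 0.0854
```

Call:
send_rows --pt "1 -0.87 -0.71 0 0 0 0" --pt "1 -0.87 -0.71 0 0 0 0" --pt "1 -0.87 -0.71 0 0 0 0" --pt "1 -0.87 -0.71 0 0 0 0" --pt "1 -0.87 -0.71 0 0 0 0"

```text
clock: 1.77
tcp_pos: [0.5692, 0.1108, 0.2425]
orientation: [0.385, 3.114, -0.006]
contact_force: [0.0, -0.7, 0.5]
grip_width: 0.0857
```

Call:
send_rows --pt "1 -0.87 -0.71 0.25 0 0 -0.173" --pt "1 -0.87 -0.71 0.25 0 0 -0.173" --pt "1 -0.87 -0.71 0.25 0 0 -0.173" --pt "1 -0.87 -0.71 0.25 0 0 -0.173" --pt "1 -0.87 -0.71 0.25 0 0 -0.173" --pt "1 -0.87 -0.71 0.25 0 0 -0.173" --pt "1 -0.87 -0.71 0.25 0 0 -0.173" --pt "1 -0.87 -0.71 0.25 0 0 -0.173"

```text
clock: 2.43
tcp_pos: [0.6669, -0.0124, 0.2046]
orientation: [0.484, -3.104, -0.002]
contact_force: [0.1, -0.2, 0.4]
grip_width: 0.0853
```

```bash
python3 -c "
from h import *
plan(.6665,-.0215,.12,.3)
grab('side','s1.png');crop('side','s1c.png',200,100,400,260,4)"
```

```text
t2.43 pos [ 0.6669 -0.0124  0.2046] phi 0.309 F [ 0.1 -0.2  0.4] w 0.0853 j [-0.23  0.5   0.22  1.62 -0.13  1.03  1.91]
  shift [ 0.021 -0.058  0.564] turn [ 0.0005 -0.0001  0.0029]
```

View pics/s1c.png

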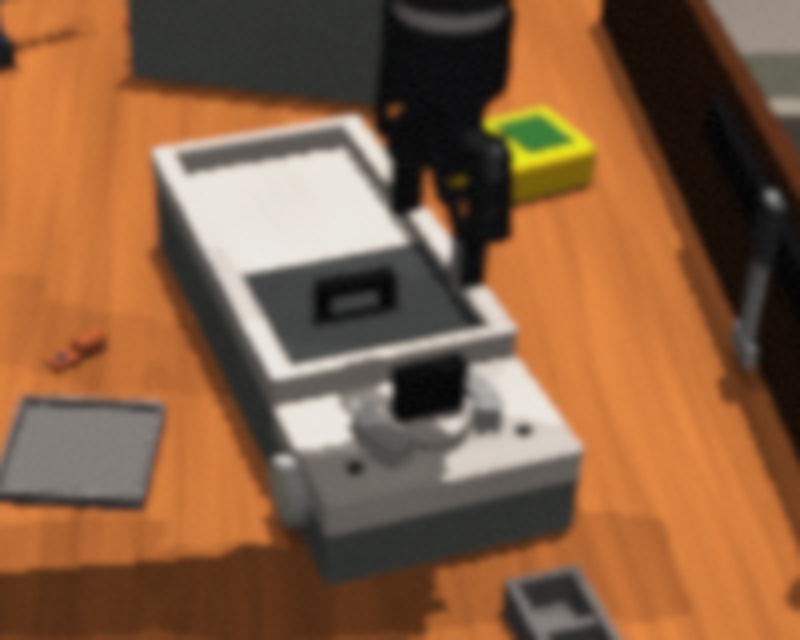

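The side view shows the cap upright and the path clear, with the arm still swinging in over the chamber. Joint 7 wouldn't have enough range for the whole cap turn from here. I'll take the half-turned grasp instead.

Call:
send_rows --pt "0.6 0.02 -0.02 0 0 0 0.5" --pt "0.6 0.02 -0.02 0 0 0 0.5" --pt "0.6 0.02 -0.02 0 0 0 0.5" --pt "0.6 0.02 -0.02 0 0 0 0.5" --pt "0.6 0.02 -0.02 0 0 0 0.5" --pt "0.6 0.02 -0.02 0 0 0 0.5" --pt "0.6 0.02 -0.02 0 0 0 0.5" --pt "0.6 0.02 -0.02 0 0 0 0.5" --pt "0.6 0.02 -0.02 0 0 0 0.5" --pt "0.6 0.02 -0.02 0 0 0 0.5" --pt "0.6 0.02 -0.02 0 0 0 0.5" --pt "0.6 0.02 -0.02 0 0 0 0.5" --pt "0.6 0.02 -0.02 0 0 0 0.5" --squeeze 60

```text
clock: 3.57
tcp_pos: [0.6651, -0.0157, 0.2052]
orientation: [-1.859, -2.532, -0.002]
contact_force: [-0.1, -0.7, -0.8]
grip_width: 0.0513
```

Call:
send_rows --pt "0.6 0 0 0 0 0 0.5" --pt "0.6 0 0 0 0 0 0.5" --pt "0.6 0 0 0 0 0 0.5" --pt "0.6 0 0 0 0 0 0.5" --pt "0.6 0 0 0 0 0 0.5" --pt "0.6 0 0 0 0 0 0.5" --pt "0.6 0 0 0 0 0 0.5" --pt "0.6 0 0 0 0 0 0.5" --pt "0.6 0 0 0 0 0 0.5" --pt "0.6 0 0 0 0 0 0.5" --pt "0.6 0 0 0 0 0 0.5" --pt "0.6 0 0 0 0 0 0.5" --pt "0.6 0 0 0 0 0 0.5" --pt "0.6 0 0 0 0 0 0.5"

```text
clock: 4.73
tcp_pos: [0.6651, -0.0158, 0.2047]
orientation: [-3.103, -0.482, 0.0]
contact_force: [-0.7, 1.0, 0.2]
grip_width: 0.0514
```

```bash
python3 -c "
from h import *
plan(.6665,-.0215,.104,.3-np.pi)
grab('top','t1.png');crop('top','t1c.png',200,110,320,200,5)"
```

```text
t4.73 pos [ 0.6651 -0.0158  0.2047] phi -2.833 F [-0.7  1.   0.2] w 0.0514 j [-0.7   0.7   1.    1.66 -0.64  1.14 -0.8 ]
  shift [-0.003  0.04   0.672] turn [-0.0004 -0.      0.0027]
```

View pics/t1c.png

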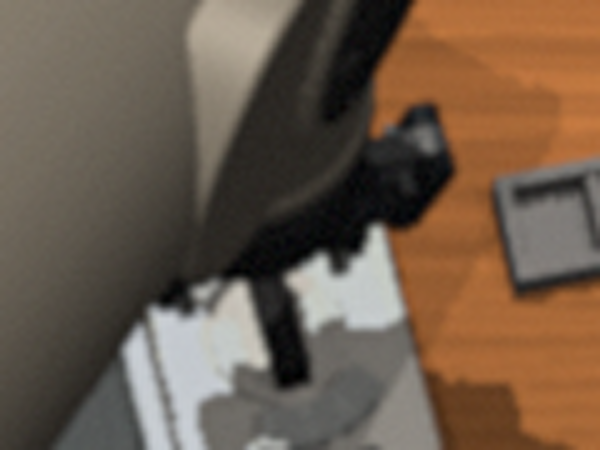

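The crop shows the bar between the half-open fingers, aligned with them. Descending and closing.

Call:
send_rows --pt "0.6 0 0.04 0 0 0 0.003" --pt "0.6 0 0.04 0.25 0 0 0.003" --pt "0.6 0 0.04 0.45 0 0 0.003" --pt "0.6 0 0.04 0.6 0 0 0.003" --pt "0.6 0 0.04 0.67 0 0 0.003" --pt "0.6 0 0.04 0.67 0 0 0.003" --pt "0 0 0.04 0.67 0 0 0.003" --pt "0 0 0.04 0.67 0 0 0.003" --pt "0 0 0.04 0.67 0 0 0.003" --pt "0 0 0.04 0.67 0 0 0.003" --pt "0 0 0.04 0.67 0 0 0.003" --pt "0 0 0.04 0.67 0 0 0.003"

```text
clock: 5.78
tcp_pos: [0.6682, -0.0234, 0.1059]
orientation: [-3.105, -0.47, -0.004]
contact_force: [-2.2, 3.9, 5.9]
grip_width: 0.0149
```

```bash
python3 -c "
from h import *
plan(.6665,-.0215,.104,.82-np.pi)
print(r.get_obs()['moment'])"
```

```text
t5.78 pos [ 0.6682 -0.0234  0.1059] phi -2.841 F [-2.2  3.9  5.9] w 0.0149 j [-0.64  0.8   0.9   1.72 -0.74  0.99 -0.72]
  shift [-0.007 -0.015  0.012] turn [-0.     -0.0008 -0.1655]
[0.69435636 0.27176976 0.01993934]
```

Call:
send_rows --pt "0 0 0 -0.015 0 0 0" --pt "0 0 0 -0.015 0 0 -0.03" --pt "0 0 0 -0.015 0 0 -0.06" --pt "0 0 0 -0.015 0 0 -0.09" --pt "0 0 0 -0.015 0 0 -0.12" --pt "0 0 0 -0.015 0 0 -0.14" --pt "0 0 0 -0.015 0 0 -0.16" --pt "0 0 0 -0.015 0 0 -0.16" --pt "0 0 0 -0.015 0 0 -0.16" --pt "0 0 0 -0.015 0 0 -0.16" --pt "0 0 0 -0.015 0 0 -0.16"

```text
clock: 6.7
tcp_pos: [0.6668, -0.0226, 0.1069]
orientation: [-2.89, -1.225, -0.0]
contact_force: [-1.5, 4.5, 2.5]
grip_width: 0.0153
```

```bash
python3 -c "
from h import *
plan(.6665,-.0215,.104,.82-np.pi)
print(r.get_obs()['moment'])
grab('side','s2.png');crop('side','s2c.png',260,160,350,240,6)"
```

```text
t6.70 pos [ 0.6668 -0.0226  0.1069] phi -2.340 F [-1.5  4.5  2.5] w 0.0153 j [-0.57  0.75  0.78  1.72 -0.63  0.95 -0.31]
  shift [ 0.004 -0.007  0.019] turn [-0.0008 -0.0004 -0.0058]
[ 1.13304967  0.53545564 -0.37953362]
```

View pics/s2c.png

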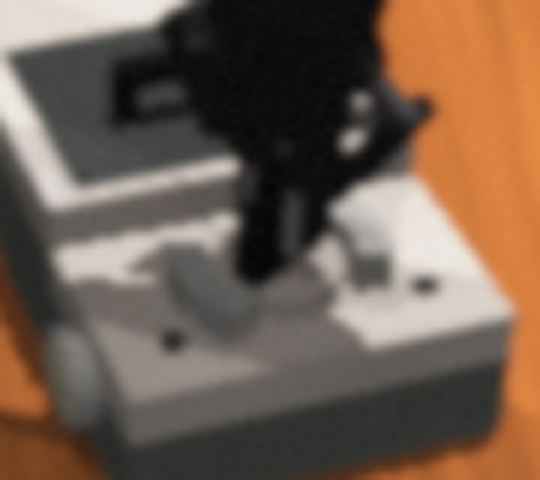

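Call:
send_rows --pt "0 0 0 0.01 0 0 0.01" --pt "0 0 0 0.03 0 0 0.01" --pt "0 0 0 0.05 0 0 0.01" --pt "0 0 0 0.065 0 0 0.01" --pt "0 0 0 0.065 0 0 0.01" --pt "0 0 0 0.065 0 0 0.01" --pt "0 0 0 0.065 0 0 0.01" --pt "0 0 0 0.065 0 0 0.01"

```text
clock: 7.42
tcp_pos: [0.6672, -0.0227, 0.0991]
orientation: [-2.908, -1.18, -0.002]
contact_force: [-7.6, 7.3, 17.9]
grip_width: 0.0146
```

```bash
python3 -c "
from h import *
plan(.6665,-.0215,.1,1.77-np.pi)
print(r.get_obs()['moment'])"
```

```text
t7.42 pos [ 0.6672 -0.0227  0.0991] phi -2.370 F [-7.6  7.3 17.9] w 0.0146 j [-0.57  0.76  0.78  1.72 -0.65  0.94 -0.33]
  shift [ 0.002 -0.009 -0.006] turn [-0.0004 -0.001  -0.3179]
[ 1.33473305  1.73744368 -0.05759612]
```

Call:
send_rows --pt "0 0 0 -0.005 0 0 -0.01" --pt "0 0 0 -0.005 0 0 -0.04" --pt "0 0 0 -0.005 0 0 -0.07" --pt "0 0 0 -0.005 0 0 -0.1" --pt "0 0 0 -0.005 0 0 -0.13" --pt "0 0 0 -0.005 0 0 -0.16" --pt "0 0 0 -0.005 0 0 -0.19" --pt "0 0 0 -0.005 0 0 -0.22" --pt "0 0 0 -0.005 0 0 -0.25" --pt "0 0 0 -0.005 0 0 -0.28" --pt "0 0 0 -0.005 0 0 -0.31" --pt "0 0 0 -0.005 0 0 -0.33" --pt "0 0 0 -0.005 0 0 -0.33" --pt "0 0 0 -0.005 0 0 -0.33"

```text
clock: 8.58
tcp_pos: [0.6678, -0.0225, 0.0991]
orientation: [-1.942, -2.469, -0.005]
contact_force: [-4.6, 6.3, 10.3]
grip_width: 0.0149
```

```bash
python3 -c "
from h import *
plan(.6665,-.0215,.2,1.77-np.pi)
print(r.get_obs()['moment'])"
```

```text
t8.58 pos [ 0.6678 -0.0225  0.0991] phi -1.333 F [-4.6  6.3 10.3] w 0.0149 j [-0.41  0.67  0.52  1.71 -0.42  0.87  0.52]
  shift [ 0.01  -0.006 -0.673] turn [ 0.0006 -0.0008  0.0123]
[1.34377882 0.72494425 0.12302161]
```

Call:
send_rows --pt "0 0 0 -0.08 0 0 0" --pt "0 0 0 -0.2 0 0 0" --pt "0 0 0 -0.4 0 0 0" --pt "0 0 0 -0.6 0 0 0" --pt "0 0 0 -0.67 0 0 0" --pt "0 0 0 -0.67 0 0 0"

```text
clock: 9.08
tcp_pos: [0.6691, -0.0257, 0.2018]
orientation: [1.942, 2.462, 0.005]
contact_force: [-0.1, -0.1, -2.7]
grip_width: 0.0149
```

```bash
python3 -c "
from h import *
grab('side','s3.png');crop('side','s3c.png',200,100,360,240,5)
plan(.432,.043,.2,1.77-np.pi)"
```

```text
t9.13 pos [ 0.6678 -0.0251  0.1993] phi -1.335 F [ 0.   0.2 -0.5] w 0.0150 j [-0.46  0.56  0.59  1.65 -0.35  1.04  0.47]
  shift [ 0.808 -1.423 -0.009] turn [0.0008 0.0004 0.0116]
```

View pics/s3c.png

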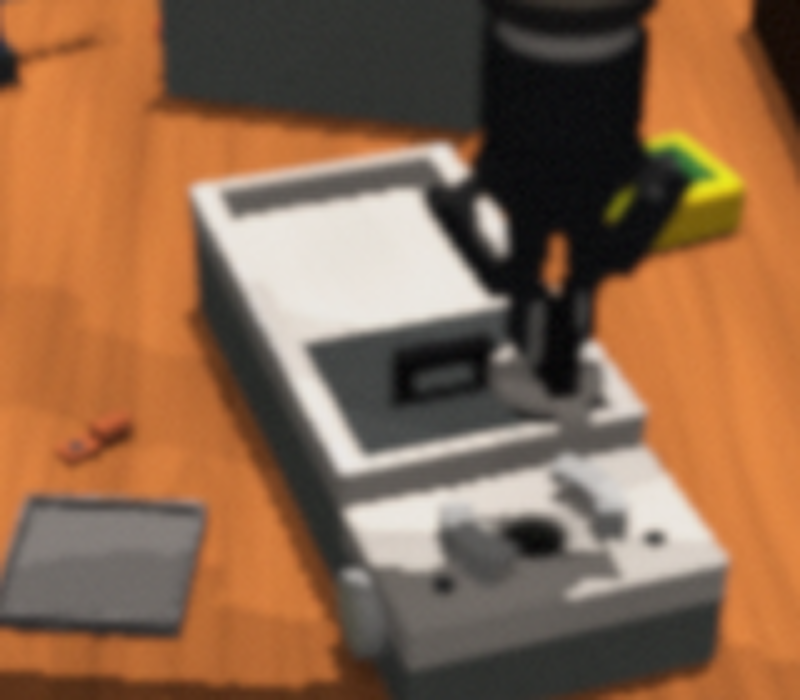

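The cap is off, upright between the fingers, with the neck open below. Moving it to the dish.

Call:
send_rows --pt "0 0.2 -0.25 0 0 0 0" --pt "0 0.4 -0.5 0 0 0 0" --pt "0 0.4 -0.71 0 0 0 0" --pt "0 0.4 -0.71 0 0 0 0"

```text
clock: 9.47
tcp_pos: [0.5377, 0.0088, 0.1931]
orientation: [-1.936, -2.457, 0.015]
contact_force: [-1.2, -0.5, -2.0]
grip_width: 0.0149
```

Call:
send_rows --pt "0 0.2 -0.25 0 0 0 0" --pt "0 0.4 -0.5 0 0 0 0" --pt "0 0.4 -0.71 0 0 0 0" --pt "0 0.4 -0.71 0 0 0 0" --pt "0 0.4 -0.71 0.2 0 0 0" --pt "0 0.4 -0.71 0.5 0 0 0" --pt "0 0.4 -0.71 0.7 0 0 0" --pt "0 0.4 -0.71 0.7 0 0 0"

```text
clock: 10.13
tcp_pos: [0.4267, 0.0411, 0.0874]
orientation: [-1.94, -2.463, 0.018]
contact_force: [-1.0, -1.5, -0.5]
grip_width: 0.0148
```

```bash
python3 -c "
from h import *
plan(.43,.043,.049,-1.335)"
```

```text
t10.13 pos [0.4267 0.0411 0.0874] phi -1.334 F [-1.  -1.5 -0.5] w 0.0148 j [-0.71  0.37  0.56  2.27 -0.34  0.59  0.34]
  shift [0.008 0.028 0.256] turn [-0.0041  0.0008  0.0002]
```

Call:
send_rows --pt "0 0.01 0.03 0.06 -0.004 0 0" --pt "0 0.01 0.03 0.12 -0.004 0 0" --pt "0 0.01 0.03 0.18 -0.004 0 0" --pt "0 0.01 0.03 0.22 -0.004 0 0" --pt "0 0.01 0.03 0.25 -0.004 0 0" --pt "0 0.01 0.03 0.25 -0.004 0 0" --pt "0 0.01 0.03 0.25 -0.004 0 0"

```text
clock: 10.72
tcp_pos: [0.4361, 0.045, 0.0557]
orientation: [1.94, 2.462, 0.016]
contact_force: [-0.5, -0.2, -1.3]
grip_width: 0.0149
```

```bash
python3 -c "
from h import *
plan(.43,.043,.049,-1.335)"
```

```text
t10.72 pos [0.4361 0.045  0.0557] phi -1.335 F [-0.5 -0.2 -1.3] w 0.0149 j [-0.64  0.43  0.48  2.28 -0.42  0.49  0.41]
  shift [-0.004 -0.043  0.044] turn [ 0.004  -0.      0.0001]
```

Call:
send_rows --pt "0 0 -0.02 0.015 0.002 0 0" --pt "0 0 -0.02 0.03 0.002 0 0" --pt "0 0 -0.02 0.045 0.002 0 0" --pt "0 0 -0.02 0.045 0.002 0 0"

```text
clock: 11.05
tcp_pos: [0.4331, 0.0445, 0.0485]
orientation: [1.941, 2.465, 0.008]
contact_force: [-0.2, 0.2, -1.9]
grip_width: 0.0148
```

```bash
python3 -c "
from h import *
plan(.43,.043,.049,-1.335)"
```

```text
t11.05 pos [0.4331 0.0445 0.0485] phi -1.334 F [-0.2  0.2 -1.9] w 0.0148 j [-0.63  0.45  0.47  2.29 -0.44  0.48  0.42]
  shift [-0.005 -0.023 -0.003] turn [ 0.0019 -0.      0.0002]
```

Call:
send_rows --pt "0 0 0 0.01 0.001 0 0" --pt "0 0 0 0.02 0.001 0 0" --pt "0 0 0 0.02 0.001 0 0" --pt "0 0 0 0.02 0.001 0 0"

```text
clock: 11.38
tcp_pos: [0.4333, 0.0444, 0.0477]
orientation: [-1.945, -2.467, -0.006]
contact_force: [-9.3, -1.9, 39.7]
grip_width: 0.0149
```

```bash
python3 -c "
from h import *
plan(.43,.043,.049,-1.335)"
```

```text
t11.38 pos [0.4333 0.0444 0.0477] phi -1.335 F [-9.3 -1.9 39.7] w 0.0149 j [-0.63  0.45  0.47  2.28 -0.44  0.49  0.42]
  shift [-0.004 -0.023 -0.009] turn [ 0.001  -0.0008 -0.0002]
```

Call:
send_rows --pt "0 0 0 -0.018 0 0 0" --pt "0 0 0 -0.018 0 0 0" --pt "0.6 0 0 -0.018 0 0 0" --pt "0.6 0 0 -0.018 0 0 0" --pt "0.6 0 0 -0.018 0 0 0" --pt "0.6 0 0 -0.018 0 0 0" --pt "0.6 0 0 -0.2 0 0 0" --pt "0.6 0 0 -0.45 0 0 0" --pt "0.6 0 0 -0.7 0 0 0" --pt "0.6 0 0 -0.95 0 0 0" --pt "0.6 0 0 -0.95 0 0 0"

```text
clock: 12.3
tcp_pos: [0.4365, 0.0446, 0.1938]
orientation: [1.941, 2.462, 0.018]
contact_force: [1.2, 0.3, -0.2]
grip_width: 0.0515
```

```bash
python3 -c "
from h import *
grab('side','s4.png');crop('side','s4c.png',180,120,360,260,4.4)
plan(.6301,.1136,.19,.268)
plan(.6301,.1136,.19,.268-np.pi)"
```

```text
t12.35 pos [0.4352 0.0451 0.1913] phi -1.334 F [-0.2  0.3 -1.2] w 0.0513 j [-0.87  0.16  0.7   2.19 -0.14  0.82  0.16]
  shift [0.139 1.37  0.023] turn [ 0.0031  0.0021 -0.5099]
t12.35 pos [0.4352 0.0451 0.1913] phi -1.334 F [-0.2  0.3 -1.2] w 0.0513 j [-0.87  0.16  0.7   2.19 -0.14  0.82  0.16]
  shift [0.139 1.37  0.023] turn [ 0.0021 -0.0031  0.4901]
```

View pics/s4c.png

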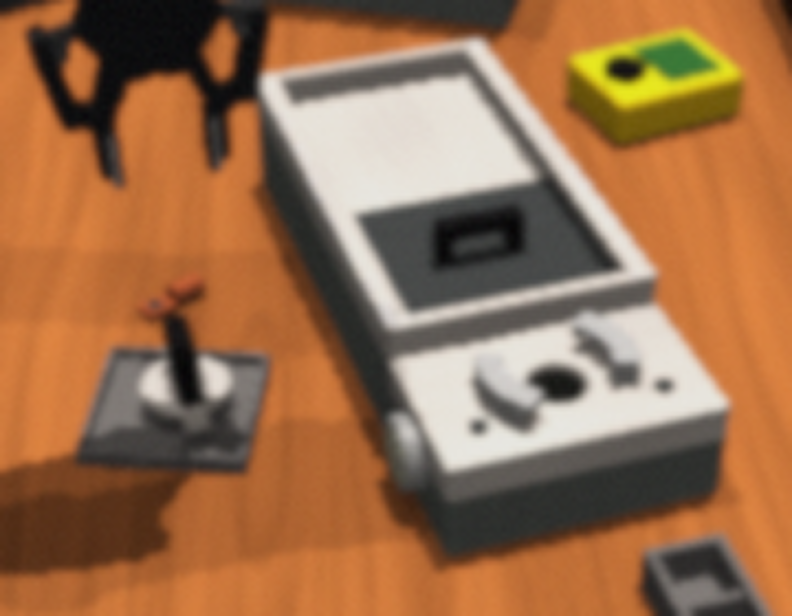

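The cap stands upright near the middle of the dish. Next is the hatch.

Call:
send_rows --pt "0.6 0.07 0.25 0 0.003 0.002 0" --pt "0.6 0.07 0.5 0 0.003 0.002 0" --pt "0.6 0.07 0.68 0 0.003 0.002 0"

```text
clock: 12.6
tcp_pos: [0.5313, 0.0803, 0.1875]
orientation: [-1.935, -2.463, 0.001]
contact_force: [-0.0, -0.8, 1.1]
grip_width: 0.0514
```

Call:
send_rows --pt "0.6 0.07 0.2 0 0 0 -0.51" --pt "0.6 0.07 0.4 0 0 0 -0.51" --pt "0.6 0.07 0.6 0 0 0 -0.51" --pt "0.6 0.07 0.69 0 0 0 -0.51" --pt "0.6 0.07 0.69 0 0 0 -0.51" --pt "0.6 0.07 0.69 0 0 0 -0.51" --pt "0.6 0.07 0.69 0 0 0 -0.51" --pt "0.6 0.07 0.69 0 0 0 -0.51" --pt "0.6 0.07 0.69 0 0 0 -0.51" --pt "0.6 0.07 0.69 0 0 0 -0.51" --pt "0.6 0.07 0.69 0 0 0 -0.51" --pt "0.6 0.07 0.69 0 0 0 -0.51" --pt "0.6 0.07 0.69 0 0 0 -0.51" --pt "0.6 0.07 0.69 0 0 0 -0.51" --pt "0.6 0.07 0.69 0 0 0 -0.51"

```text
clock: 13.85
tcp_pos: [0.6271, 0.1126, 0.1865]
orientation: [0.413, -3.105, -0.009]
contact_force: [-1.5, 0.1, 0.9]
grip_width: 0.0516
```

```bash
python3 -c "
from h import *
plan(.6298,.1128,.094,.268)"
```

```text
t13.85 pos [0.6271 0.1126 0.1865] phi 0.265 F [-1.5  0.1  0.9] w 0.0516 j [-0.44  0.48  0.23  1.71 -0.14  0.98  1.68]
  shift [-0.023 -0.008  0.617] turn [ 0.0022 -0.0026 -0.0011]
```

Call:
send_rows --pt "0.6 -0.02 -0.005 0.2 0.002 -0.003 0" --pt "0.6 -0.02 -0.005 0.4 0.002 -0.003 0" --pt "0.6 -0.02 -0.005 0.55 0.002 -0.003 0" --pt "0.6 -0.02 -0.005 0.65 0.002 -0.003 0" --pt "0.6 -0.02 -0.005 0.65 0.002 -0.003 0" --pt "0.6 -0.02 -0.005 0.65 0.002 -0.003 0" --pt "0 -0.02 -0.005 0.65 0.002 -0.003 0" --pt "0 -0.02 -0.005 0.65 0.002 -0.003 0" --pt "0 -0.02 -0.005 0.65 0.002 -0.003 0" --pt "0 -0.02 -0.005 0.65 0.002 -0.003 0" --pt "0 -0.02 -0.005 0.65 0.002 -0.003 0" --pt "0 -0.02 -0.005 0.65 0.002 -0.003 0"

```text
clock: 14.85
tcp_pos: [0.631, 0.1137, 0.092]
orientation: [-0.418, 3.108, 0.002]
contact_force: [-1.3, 0.2, 5.9]
grip_width: 0.0128
```

```bash
python3 -c "
from h import *
plan(.6298,.1128,.088,.268)"
```

```text
t14.85 pos [0.631  0.1137 0.092 ] phi 0.268 F [-1.3  0.2  5.9] w 0.0128 j [-0.42  0.59  0.2   1.77 -0.16  0.79  1.7 ]
  shift [ 0.01  -0.004  0.027] turn [ 0.0002  0.0019 -0.0002]
```

Call:
send_rows --pt "0 0 0 -0.02 0 0 0" --pt "0 0 0 -0.04 0 0 0" --pt "0 0 0 -0.06 0 0 0" --pt "0 0 0 -0.08 0 0 0" --pt "0 0 0 -0.08 0 0 0" --pt "0 0 0 -0.08 0 0 0" --pt "0 0 0 -0.08 0 0 0"

```text
clock: 15.43
tcp_pos: [0.6298, 0.1134, 0.1023]
orientation: [-0.419, 3.111, 0.001]
contact_force: [-0.8, 0.5, -3.3]
grip_width: 0.0128
```

```bash
python3 -c "
from h import *
plan(.5893,.2621,.102,.268)"
```

```text
t15.43 pos [0.6298 0.1134 0.1023] phi 0.268 F [-0.8  0.5 -3.3] w 0.0128 j [-0.43  0.58  0.21  1.77 -0.16  0.81  1.7 ]
  shift [-0.002  1.028  0.002] turn [ 0.0001  0.0009 -0.0001]
```

Call:
send_rows --pt "0 0 0.1 0 0 0 0" --pt "0 0 0.2 0 0 0 0" --pt "0 0 0.35 0 0 0 0" --pt "0 0 0.5 0 0 0 0" --pt "0 0 0.65 0 0 0 0" --pt "0 0 0.8 0 0 0 0" --pt "0 0 0.92 0 0 0 0" --pt "0 0 1 0 0 0 0" --pt "0 0 1 0 0 0 0" --pt "0 0 1 0 0 0 0"

```text
clock: 16.27
tcp_pos: [0.5897, 0.2592, 0.1023]
orientation: [-0.423, 3.11, 0.001]
contact_force: [0.8, -0.1, -3.2]
grip_width: 0.0126
```

```bash
python3 -c "
from h import *
plan(.5893,.2621,.098,.268)"
```

```text
t16.27 pos [0.5897 0.2592 0.1023] phi 0.270 F [ 0.8 -0.1 -3.2] w 0.0126 j [-0.66  0.58  0.2   1.76 -0.15  0.81  1.46]
  shift [-0.002  0.019  0.029] turn [0.0001 0.0009 0.0007]
```

Call:
send_rows --pt "0 0 0.015 0.015 0 0 0" --pt "0 0 0.015 0.032 0 0 0" --pt "0 0 0.015 0.032 0 0 0" --pt "0 0 0.015 0.032 0 0 0" --pt "0.6 0 0.015 0.032 0 0 0" --pt "0.6 0 0.015 0.032 0 0 0" --pt "0.6 0 0.015 0.032 0 0 0" --pt "0.6 0 0.015 0.032 0 0 0" --pt "0.6 0 0.015 -0.2 0 0 0" --pt "0.6 0 0.015 -0.4 0 0 0" --pt "0.6 0 0.015 -0.6 0 0 0" --pt "0.6 0 0.015 -0.6 0 0 0"

```text
clock: 17.27
tcp_pos: [0.593, 0.2614, 0.1992]
orientation: [-0.417, 3.1, 0.007]
contact_force: [0.9, 0.3, 1.0]
grip_width: 0.0512
```

```bash
python3 -c "
from h import *
grab('side','s5.png')
plan(.4767,-.181,.19,-.1)
plan(.5711,-.226,.19,-.1)"
```

```text
t17.32 pos [0.5918 0.261  0.1964] phi 0.268 F [-0.6 -0.1 -0.1] w 0.0514 j [-0.68  0.47  0.23  1.69 -0.13  0.98  1.43]
  shift [ 1.519 -2.639  0.022] turn [0.0012 0.0032 0.117 ]
t17.32 pos [0.5918 0.261  0.1964] phi 0.268 F [-0.6 -0.1 -0.1] w 0.0514 j [-0.68  0.47  0.23  1.69 -0.13  0.98  1.43]
  shift [ 0.992 -3.095  0.026] turn [0.0012 0.0032 0.117 ]
```

View pics/s5.png

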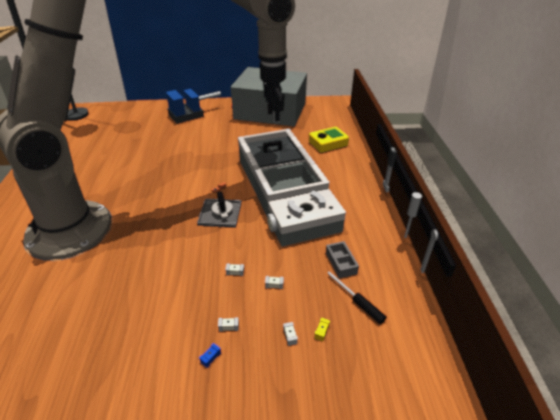

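The hatch is parked, the well is open, the cap is in the dish, and all the fuses are where I measured them. Heading for the first fuse.

Call:
send_rows --pt "0.6 0.25 -0.44 0 0.001 0.003 0" --pt "0.6 0.5 -0.88 0 0.001 0.003 0" --pt "0.6 0.5 -0.88 0 0.001 0.003 0" --pt "0.6 0.5 -0.88 0 0.001 0.003 0"

```text
clock: 17.65
tcp_pos: [0.5504, 0.1083, 0.1912]
orientation: [0.413, -3.106, 0.009]
contact_force: [0.7, -0.4, 1.2]
grip_width: 0.051
```

Call:
send_rows --pt "0.6 0.5 -0.88 0 0 0 0" --pt "0.6 0.5 -0.88 0 0 0 0" --pt "0.6 0.5 -0.88 0 0 0 0" --pt "0.6 0.5 -0.88 0 0 0 0"

```text
clock: 17.98
tcp_pos: [0.5125, -0.0385, 0.1924]
orientation: [0.413, -3.107, 0.007]
contact_force: [-0.2, 0.2, -0.1]
grip_width: 0.0511
```

Call:
send_rows --pt "0.6 0.5 -0.88 0 0 0 0.117" --pt "0.6 0.5 -0.88 0 0 0 0.117" --pt "0.6 0.5 -0.88 0.2 0 0 0.117" --pt "0.6 0.5 -0.88 0.4 0 0 0.117" --pt "0.6 0.5 -0.88 0.6 0 0 0.117" --pt "0.6 0.5 -0.88 0.7 0 0 0.117" --pt "0.6 0.5 -0.88 0.7 0 0 0.117" --pt "0.6 0.5 -0.88 0.7 0 0 0.117"

```text
clock: 18.65
tcp_pos: [0.4759, -0.1816, 0.0881]
orientation: [-0.157, -3.13, 0.007]
contact_force: [0.1, 0.5, 0.2]
grip_width: 0.0514
```

```bash
cat >> h.py <<'E'
FU=np.array([(.5709,-.2263),(.5977,-.368),(.4767,-.181),(.4668,-.3373)])
def fuses(name='side'):
    f=grab(name);im=f['pixels'];hsv=cv2.cvtColor(im,cv2.COLOR_RGB2HSV)
    m=((hsv[...,1]<90)&(hsv[...,2]>110)).astype(np.uint8)
    n,_,st,ce=cv2.connectedComponentsWithStats(m)
    for k in range(1,n):
        if 20<st[k,4]<400:
            p=px2w(f,[ce[k]],.012)[0]
            if .35<p[0]<.75 and -.5<p[1]<-.1: print('blob',np.round(ce[k],1),st[k,4],np.round(p[:2],3))
E
python3 -c "
from h import *
plan(.4767,-.181,.019,-.1);fuses()"
```

```text
t18.65 pos [ 0.4759 -0.1816  0.0881] phi -0.100 F [0.1 0.5 0.2] w 0.0514 j [-0.07  0.45  0.39  2.09 -0.26  0.65  1.96]
  shift [-0.008  0.007  0.46 ] turn [-0.0016 -0.0023  0.    ]
blob [340.3 260.1] 134 [ 0.737 -0.166]
blob [240.1 267.3] 44 [ 0.487 -0.177]
blob [340.9 283.3] 98 [ 0.726 -0.24 ]
blob [274.  280.4] 148 [ 0.569 -0.222]
blob [228.  322.4] 188 [ 0.464 -0.335]
blob [289.7 331.8] 199 [ 0.595 -0.365]
blob [209.1 348.9] 26 [ 0.428 -0.398]
```

Call:
send_rows --pt "0.6 -0.008 0.007 0.2 0 -0.002 0" --pt "0.6 -0.008 0.007 0.35 0 -0.002 0" --pt "0.6 -0.008 0.007 0.45 0 -0.002 0" --pt "0.6 -0.008 0.007 0.46 0 -0.002 0" --pt "0.6 -0.008 0.007 0.46 0 -0.002 0" --pt "0 -0.008 0.007 0.46 0 -0.002 0" --pt "0 -0.008 0.007 0.46 0 -0.002 0" --pt "0 -0.008 0.007 0.46 0 -0.002 0" --pt "0 -0.008 0.007 0.46 0 -0.002 0" --pt "0 -0.008 0.007 0.46 0 -0.002 0" --pt "0 -0.008 0.007 0.46 0 -0.002 0" --squeeze 50

```text
clock: 19.62
tcp_pos: [0.4789, -0.1813, 0.0216]
orientation: [0.156, 3.133, -0.008]
contact_force: [-0.2, 1.2, 8.1]
grip_width: 0.0186
```

Call:
send_rows --pt "0 0 0 -0.3 0 0 0" --pt "0 0 0 -0.6 0 0 0" --pt "0 0 0 -0.95 0 0 0" --pt "0 0 0 -0.95 0 0 0" --pt "0 0 0 -0.95 0 0 0"

```text
clock: 20.03
tcp_pos: [0.4805, -0.1814, 0.1676]
orientation: [0.157, 3.126, -0.009]
contact_force: [-0.2, -0.6, -0.8]
grip_width: 0.0184
```

```bash
python3 -c "
from h import *
c,s=np.cos(.268),np.sin(.268)
for q in [(-.035,-.045),(.035,-.045),(-.035,.012),(.035,.012)]: print(q,np.round([.6261+c*q[0]-s*q[1],.128+s*q[0]+c*q[1]],4))
plan(.6261+c*.035-s*.012,.128+s*.035+c*.012,.17,.268)"
```

```text
(-0.035, -0.045) [0.6043 0.0753]
(0.035, -0.045) [0.6718 0.0939]
(-0.035, 0.012) [0.5892 0.1303]
(0.035, 0.012) [0.6567 0.1488]
t20.03 pos [ 0.4805 -0.1814  0.1676] phi -0.100 F [-0.2 -0.6 -0.8] w 0.0184 j [-0.14  0.32  0.46  2.04 -0.19  0.81  1.9 ]
  shift [-0.949  2.308 -0.017] turn [-0.0023  0.0033 -0.1172]
```

Fuse 1 is held (18.5 mm). Carrying it to the well.

Call:
send_rows --pt "0 -0.15 0.39 -0.02 -0.002 0.003 0" --pt "0 -0.31 0.77 -0.02 -0.002 0.003 0" --pt "0 -0.31 0.77 -0.02 -0.002 0.003 0" --pt "0 -0.31 0.77 -0.02 -0.002 0.003 0"

```text
clock: 20.37
tcp_pos: [0.539, -0.0606, 0.1646]
orientation: [-0.138, -3.133, -0.009]
contact_force: [1.1, 0.5, -1.8]
grip_width: 0.0183
```

Call:
send_rows --pt "0 -0.31 0.77 0 0 0 0" --pt "0 -0.31 0.77 0 0 0 0" --pt "0 -0.31 0.77 0 0 0 0" --pt "0 -0.31 0.77 0 0 0 0"

```text
clock: 20.7
tcp_pos: [0.5957, 0.0507, 0.164]
orientation: [-0.138, -3.132, -0.01]
contact_force: [0.5, 2.3, -0.7]
grip_width: 0.0186
```

Call:
send_rows --pt "0 -0.31 0.77 0 0 0 -0.117" --pt "0 -0.31 0.77 0 0 0 -0.117" --pt "0 -0.31 0.77 0 0 0 -0.117" --pt "0 -0.31 0.77 0 0 0 -0.117" --pt "0 -0.31 0.77 0 0 0 -0.117" --pt "0 -0.31 0.77 0.2 0 0 -0.117" --pt "0 -0.31 0.77 0.4 0 0 -0.117" --pt "0 -0.31 0.77 0.4 0 0 -0.117"

```text
clock: 21.37
tcp_pos: [0.6457, 0.1478, 0.0986]
orientation: [0.414, -3.096, -0.001]
contact_force: [-0.4, 0.2, -1.9]
grip_width: 0.0183
```

```bash
cat >> h.py <<'E'
def slot(x,y,z):
    c,s=np.cos(.268),np.sin(.268); plan(.6261+c*x-s*y,.128+s*x+c*y,z,.268)
E
python3 -c "
from h import *
slot(.03,.012,.045)"
```

```text
t21.37 pos [0.6457 0.1478 0.0986] phi 0.266 F [-0.4  0.2 -1.9] w 0.0183 j [-0.49  0.63  0.25  1.7  -0.2   0.86  1.68]
  shift [-0.045 -0.014  0.357] turn [ 0.0009 -0.0056 -0.0008]
```

Call:
send_rows --pt "0 -0.03 -0.01 0 0.001 -0.005 0" --pt "0 -0.03 -0.01 0.15 0.001 -0.005 0" --pt "0 -0.03 -0.01 0.28 0.001 -0.005 0" --pt "0 -0.03 -0.01 0.35 0.001 -0.005 0" --pt "0 -0.03 -0.01 0.35 0.001 -0.005 0" --pt "0.4 -0.03 -0.01 0.35 0.001 -0.005 0" --pt "0.4 -0.03 -0.01 0.35 0.001 -0.005 0" --pt "0.4 -0.03 -0.01 0.35 0.001 -0.005 0" --pt "0.4 -0.03 -0.01 0.2 0.001 -0.005 0" --pt "0.4 -0.03 -0.01 0 0.001 -0.005 0" --pt "0.4 -0.03 -0.01 -0.25 0.001 -0.005 0" --pt "0.4 -0.03 -0.01 -0.5 0.001 -0.005 0" --pt "0.4 -0.03 -0.01 -0.5 0.001 -0.005 0"

```text
clock: 22.45
tcp_pos: [0.6608, 0.1507, 0.1893]
orientation: [-0.415, 3.09, 0.007]
contact_force: [2.0, 0.5, 1.2]
grip_width: 0.0342
```

```bash
python3 -c "
from h import *
plan(.5709,-.2258,.17,-.1);fuses()"
```

```text
t22.45 pos [0.6608 0.1507 0.1893] phi 0.267 F [2.  0.5 1.2] w 0.0342 j [-0.51  0.53  0.28  1.63 -0.17  0.98  1.66]
  shift [ 1.243 -2.263  0.096] turn [0.0018 0.0074 0.1168]
blob [340.2 260. ] 119 [ 0.737 -0.165]
blob [341.  283.3] 98 [ 0.726 -0.24 ]
blob [274.  280.3] 144 [ 0.569 -0.222]
blob [227.8 322.2] 182 [ 0.464 -0.335]
blob [289.7 331.6] 195 [ 0.595 -0.364]
blob [209.1 348.9] 26 [ 0.428 -0.398]
```

Call:
send_rows --pt "0.6 0.2 -0.38 0.05 0 0.003 0" --pt "0.6 0.41 -0.75 0.05 0 0.003 0" --pt "0.6 0.41 -0.75 0.05 0 0.003 0" --pt "0.6 0.41 -0.75 0.05 0 0.003 0"

```text
clock: 22.83
tcp_pos: [0.6238, 0.0146, 0.1712]
orientation: [0.402, -3.113, 0.007]
contact_force: [0.8, -1.2, 0.8]
grip_width: 0.0511
```

Call:
send_rows --pt "0.6 0.41 -0.75 0 0 0 0" --pt "0.6 0.41 -0.75 0 0 0 0" --pt "0.6 0.41 -0.75 0 0 0 0" --pt "0.6 0.41 -0.75 0 0 0 0"

```text
clock: 23.17
tcp_pos: [0.5936, -0.1098, 0.1716]
orientation: [0.401, -3.114, 0.006]
contact_force: [-0.1, -1.7, 0.0]
grip_width: 0.0511
```

Call:
send_rows --pt "0.6 0.41 -0.75 0 0 0 0.117" --pt "0.6 0.41 -0.75 0 0 0 0.117" --pt "0.6 0.41 -0.75 0.2 0 0 0.117" --pt "0.6 0.41 -0.75 0.4 0 0 0.117" --pt "0.6 0.41 -0.75 0.6 0 0 0.117" --pt "0.6 0.41 -0.75 0.6 0 0 0.117" --pt "0.6 0.41 -0.75 0.6 0 0 0.117" --pt "0.6 0.41 -0.75 0.6 0 0 0.117"

```text
clock: 23.83
tcp_pos: [0.5683, -0.2235, 0.0825]
orientation: [0.155, 3.137, 0.001]
contact_force: [-0.2, 0.1, 0.1]
grip_width: 0.0516
```

```bash
python3 -c "
from h import *
plan(.5709,-.2258,.02,-.1)"
```

```text
t23.83 pos [ 0.5683 -0.2235  0.0825] phi -0.099 F [-0.2  0.1  0.1] w 0.0516 j [-0.    0.59  0.37  1.86 -0.3   0.75  2.01]
  shift [-0.019 -0.014  0.417] turn [0.0002 0.0003 0.0004]
```

Call:
send_rows --pt "0.6 -0.019 -0.014 0.15 0 0 0" --pt "0.6 -0.019 -0.014 0.3 0 0 0" --pt "0.6 -0.019 -0.014 0.4 0 0 0" --pt "0.6 -0.019 -0.014 0.41 0 0 0" --pt "0.6 -0.019 -0.014 0.41 0 0 0" --pt "0 -0.019 -0.014 0.41 0 0 0" --pt "0 -0.019 -0.014 0.41 0 0 0" --pt "0 -0.019 -0.014 0.41 0 0 0" --pt "0 -0.019 -0.014 0.41 0 0 0" --pt "0 -0.019 -0.014 0.41 0 0 0" --pt "0 -0.019 -0.014 0.41 0 0 0"

```text
clock: 24.75
tcp_pos: [0.571, -0.2267, 0.0217]
orientation: [0.157, 3.135, 0.001]
contact_force: [-1.4, 1.0, 7.3]
grip_width: 0.0184
```

Call:
send_rows --pt "0 0 0 -0.3 0 0 0" --pt "0 0 0 -0.6 0 0 0" --pt "0 0 0 -0.98 0 0 0" --pt "0 0 0 -0.98 0 0 0" --pt "0 0 0 -0.98 0 0 0"

```text
clock: 25.17
tcp_pos: [0.5731, -0.2282, 0.1736]
orientation: [0.157, 3.127, -0.002]
contact_force: [1.1, -0.1, -0.6]
grip_width: 0.0184
```

```bash
python3 -c "
from h import *
slot(-.03,.012,.17)"
```

```text
t25.17 pos [ 0.5731 -0.2282  0.1736] phi -0.100 F [ 1.1 -0.1 -0.6] w 0.0184 j [-0.04  0.48  0.43  1.8  -0.25  0.91  1.97]
  shift [0.102 2.401 0.021] turn [-0.0009  0.0032 -0.1173]
```

Call:
send_rows --pt "0 0.03 0.4 0 0 0 0" --pt "0 0.03 0.8 0 0 0 0" --pt "0 0.03 0.8 0 0 0 0" --pt "0 0.03 0.8 0 0 0 0"

```text
clock: 25.5
tcp_pos: [0.5782, -0.0963, 0.1662]
orientation: [-0.139, -3.137, -0.01]
contact_force: [-0.9, 2.0, -1.0]
grip_width: 0.0182
```

Call:
send_rows --pt "0 0.03 0.8 0 0 0 0" --pt "0 0.03 0.8 0 0 0 0" --pt "0 0.03 0.8 0 0 0 0" --pt "0 0.03 0.8 0 0 0 0"

```text
clock: 25.83
tcp_pos: [0.5849, 0.0236, 0.1664]
orientation: [-0.138, -3.137, -0.009]
contact_force: [0.3, 1.2, -0.8]
grip_width: 0.0185
```

Call:
send_rows --pt "0 0.03 0.8 0 0 0 -0.117" --pt "0 0.03 0.8 0 0 0 -0.117" --pt "0 0.03 0.8 0 0 0 -0.117" --pt "0 0.03 0.8 0 0 0 -0.117" --pt "0 0.03 0.8 0 0 0 -0.117" --pt "0 0.03 0.8 0.2 0 0 -0.117" --pt "0 0.03 0.8 0.4 0 0 -0.117" --pt "0 0.03 0.8 0.4 0 0 -0.117" --pt "0 0.03 0.8 0.4 0 0 -0.117"

```text
clock: 26.58
tcp_pos: [0.591, 0.1311, 0.1059]
orientation: [0.415, -3.11, 0.001]
contact_force: [0.4, -0.2, 0.8]
grip_width: 0.0186
```

```bash
python3 -c "
from h import *
slot(-.03,.012,.045);fuses()"
```

```text
t26.58 pos [0.591  0.1311 0.1059] phi 0.265 F [ 0.4 -0.2  0.8] w 0.0186 j [-0.52  0.53  0.26  1.85 -0.19  0.79  1.68]
  shift [-0.022 -0.002  0.406] turn [-0.     -0.0014 -0.0009]
blob [337.3 254.6] 58 [ 0.733 -0.146]
blob [343.6 265.5] 57 [ 0.743 -0.184]
blob [340.8 283.2] 97 [ 0.726 -0.24 ]
blob [227.9 322.2] 183 [ 0.464 -0.335]
blob [289.7 331.6] 194 [ 0.595 -0.364]
blob [209.1 348.9] 26 [ 0.428 -0.398]
```

Call:
send_rows --pt "0 -0.02 0 0.1 0 -0.001 0" --pt "0 -0.02 0 0.25 0 -0.001 0" --pt "0 -0.02 0 0.35 0 -0.001 0" --pt "0 -0.02 0 0.4 0 -0.001 0" --pt "0 -0.02 0 0.4 0 -0.001 0" --pt "0.4 -0.02 0 0.4 0 -0.001 0" --pt "0.4 -0.02 0 0.4 0 -0.001 0" --pt "0.4 -0.02 0 0.4 0 -0.001 0" --pt "0.4 -0.02 0 0.2 0 -0.001 0" --pt "0.4 -0.02 0 0 0 -0.001 0" --pt "0.4 -0.02 0 -0.25 0 -0.001 0" --pt "0.4 -0.02 0 -0.45 0 -0.001 0" --pt "0.4 -0.02 0 -0.45 0 -0.001 0"

```text
clock: 27.72
tcp_pos: [0.5993, 0.1345, 0.1822]
orientation: [-0.416, 3.099, 0.006]
contact_force: [1.1, 0.7, 0.5]
grip_width: 0.034
```

```bash
python3 -c "
from h import *
plan(.4668,-.3373,.17,0)"
```

```text
t27.72 pos [0.5993 0.1345 0.1822] phi 0.267 F [1.1 0.7 0.5] w 0.0340 j [-0.54  0.44  0.29  1.79 -0.16  0.91  1.66]
  shift [ 1.684 -2.801  0.051] turn [0.0012 0.0047 0.085 ]
```

Call:
send_rows --pt "0.6 0.28 -0.46 0.03 0 0.003 0" --pt "0.6 0.56 -0.93 0.03 0 0.003 0" --pt "0.6 0.56 -0.93 0.03 0 0.003 0" --pt "0.6 0.56 -0.93 0.03 0 0.003 0" --pt "0.6 0.56 -0.93 0.03 0 0.003 0"

```text
clock: 28.13
tcp_pos: [0.5485, -0.0324, 0.1705]
orientation: [0.401, -3.108, 0.006]
contact_force: [-0.3, -1.0, 0.2]
grip_width: 0.051
```

Call:
send_rows --pt "0.6 0.56 -0.93 0 0 0 0" --pt "0.6 0.56 -0.93 0 0 0 0" --pt "0.6 0.56 -0.93 0 0 0 0" --pt "0.6 0.56 -0.93 0 0 0 0" --pt "0.6 0.56 -0.93 0 0 0 0"

```text
clock: 28.55
tcp_pos: [0.504, -0.1885, 0.1713]
orientation: [0.4, -3.109, 0.007]
contact_force: [-0.8, 0.1, -0.4]
grip_width: 0.0514
```

Call:
send_rows --pt "0.6 0.56 -0.93 0 0 0 0.085" --pt "0.6 0.56 -0.93 0 0 0 0.085" --pt "0.6 0.56 -0.93 0.2 0 0 0.085" --pt "0.6 0.56 -0.93 0.4 0 0 0.085" --pt "0.6 0.56 -0.93 0.6 0 0 0.085" --pt "0.6 0.56 -0.93 0.6 0 0 0.085" --pt "0.6 0.56 -0.93 0.6 0 0 0.085" --pt "0.6 0.56 -0.93 0.6 0 0 0.085"

```text
clock: 29.22
tcp_pos: [0.4633, -0.3358, 0.0814]
orientation: [0.002, -3.136, 0.001]
contact_force: [-0.0, -0.0, -0.2]
grip_width: 0.0514
```

```bash
python3 -c "
from h import *
plan(.4668,-.3373,.02,0);fuses()"
```

```text
t29.22 pos [ 0.4633 -0.3358  0.0814] phi 0.002 F [-0.  -0.  -0.2] w 0.0514 j [ 0.21  0.55  0.41  1.95 -0.31  0.71  2.37]
  shift [-0.026 -0.01   0.409] turn [-0.0002 -0.0018  0.0005]
blob [340.2 259.9] 145 [ 0.737 -0.165]
blob [340.8 283.2] 100 [ 0.726 -0.24 ]
blob [228.3 322.4] 133 [ 0.465 -0.335]
blob [289.6 331.5] 186 [ 0.595 -0.364]
```

Call:
send_rows --pt "0.5 -0.026 -0.01 0.15 0 -0.002 0" --pt "0.5 -0.026 -0.01 0.3 0 -0.002 0" --pt "0.5 -0.026 -0.01 0.39 0 -0.002 0" --pt "0.5 -0.026 -0.01 0.4 0 -0.002 0" --pt "0.5 -0.026 -0.01 0.4 0 -0.002 0" --pt "0 -0.026 -0.01 0.4 0 -0.002 0" --pt "0 -0.026 -0.01 0.4 0 -0.002 0" --pt "0 -0.026 -0.01 0.4 0 -0.002 0" --pt "0 -0.026 -0.01 0.4 0 -0.002 0" --pt "0 -0.026 -0.01 0.4 0 -0.002 0" --pt "0 -0.026 -0.01 0.4 0 -0.002 0"

```text
clock: 30.18
tcp_pos: [0.4667, -0.3385, 0.0221]
orientation: [-0.001, 3.14, -0.003]
contact_force: [-0.3, 1.0, 6.7]
grip_width: 0.0181
```

Call:
send_rows --pt "0 0 0 -0.3 0 0 0" --pt "0 0 0 -0.6 0 0 0" --pt "0 0 0 -0.98 0 0 0" --pt "0 0 0 -0.98 0 0 0" --pt "0 0 0 -0.98 0 0 0"

```text
clock: 30.6
tcp_pos: [0.4685, -0.3402, 0.1738]
orientation: [-0.0, 3.132, -0.009]
contact_force: [-0.3, -0.5, -0.2]
grip_width: 0.0185
```

```bash
python3 -c "
from h import *
slot(-.03,-.042,.17)"
```

```text
t30.60 pos [ 0.4685 -0.3402  0.1738] phi 0.000 F [-0.3 -0.5 -0.2] w 0.0185 j [ 0.15  0.42  0.48  1.89 -0.25  0.88  2.32]
  shift [-0.932  2.799  0.018] turn [-0.0022  0.0027 -0.0853]
```

Call:
send_rows --pt "0 -0.15 0.46 0 0 0 0" --pt "0 -0.31 0.93 0 0 0 0" --pt "0 -0.31 0.93 0 0 0 0" --pt "0 -0.31 0.93 0 0 0 0" --pt "0 -0.31 0.93 0 0 0 0"

```text
clock: 31.02
tcp_pos: [0.5143, -0.1915, 0.1669]
orientation: [0.016, -3.141, -0.004]
contact_force: [-0.3, 0.1, -1.0]
grip_width: 0.0183
```

Call:
send_rows --pt "0 -0.31 0.93 0 0 0 0" --pt "0 -0.31 0.93 0 0 0 0" --pt "0 -0.31 0.93 0 0 0 0" --pt "0 -0.31 0.93 0 0 0 0" --pt "0 -0.31 0.93 0 0 0 0"

```text
clock: 31.43
tcp_pos: [0.5602, -0.0521, 0.1668]
orientation: [-0.015, 3.141, 0.003]
contact_force: [-0.4, -0.2, -0.7]
grip_width: 0.0185
```

Call:
send_rows --pt "0 -0.31 0.93 0 0 0 -0.085" --pt "0 -0.31 0.93 0 0 0 -0.085" --pt "0 -0.31 0.93 0 0 0 -0.085" --pt "0 -0.31 0.93 0 0 0 -0.085" --pt "0 -0.31 0.93 0 0 0 -0.085" --pt "0 -0.31 0.93 0.2 0 0 -0.085" --pt "0 -0.31 0.93 0.4 0 0 -0.085" --pt "0 -0.31 0.93 0.4 0 0 -0.085" --pt "0 -0.31 0.93 0.4 0 0 -0.085"

```text
clock: 32.18
tcp_pos: [0.6035, 0.0788, 0.1059]
orientation: [0.416, -3.109, 0.003]
contact_force: [0.6, -1.4, -0.4]
grip_width: 0.0185
```

```bash
python3 -c "
from h import *
slot(-.03,-.042,.045)"
```

```text
t32.18 pos [0.6035 0.0788 0.1059] phi 0.266 F [ 0.6 -1.4 -0.4] w 0.0185 j [-0.45  0.54  0.3   1.84 -0.21  0.79  1.79]
  shift [-0.034 -0.003  0.406] turn [-0.0004 -0.0015 -0.0006]
```

Call:
send_rows --pt "0 -0.03 0 0.1 0 -0.001 0" --pt "0 -0.03 0 0.25 0 -0.001 0" --pt "0 -0.03 0 0.35 0 -0.001 0" --pt "0 -0.03 0 0.4 0 -0.001 0" --pt "0 -0.03 0 0.4 0 -0.001 0" --pt "0.4 -0.03 0 0.4 0 -0.001 0" --pt "0.4 -0.03 0 0.4 0 -0.001 0" --pt "0.4 -0.03 0 0.4 0 -0.001 0" --pt "0.4 -0.03 0 0.2 0 -0.001 0" --pt "0.4 -0.03 0 0 0 -0.001 0" --pt "0.4 -0.03 0 -0.25 0 -0.001 0" --pt "0.4 -0.03 0 -0.45 0 -0.001 0" --pt "0.4 -0.03 0 -0.45 0 -0.001 0"

```text
clock: 33.27
tcp_pos: [0.6139, 0.0813, 0.1827]
orientation: [-0.415, 3.098, 0.001]
contact_force: [0.9, -0.5, -0.1]
grip_width: 0.0344
```

```bash
python3 -c "
from h import *
plan(.5977,-.368,.17,-1.449);fuses()"
```

```text
t33.27 pos [0.6139 0.0813 0.1827] phi 0.266 F [ 0.9 -0.5 -0.1] w 0.0344 j [-0.48  0.45  0.33  1.78 -0.18  0.92  1.76]
  shift [ 0.894 -2.861  0.075] turn [0.0038 0.0041 0.546 ]
blob [337.  254.7] 63 [ 0.732 -0.147]
blob [343.5 265.7] 58 [ 0.742 -0.185]
blob [340.9 283.3] 99 [ 0.726 -0.24 ]
blob [289.7 331.6] 195 [ 0.595 -0.364]
blob [209.1 348.9] 26 [ 0.428 -0.398]
```

Call:
send_rows --pt "0.4 0.15 -0.47 0.04 0.001 0.003 0" --pt "0.4 0.3 -0.95 0.04 0.001 0.003 0" --pt "0.4 0.3 -0.95 0.04 0.001 0.003 0" --pt "0.4 0.3 -0.95 0.04 0.001 0.003 0" --pt "0.4 0.3 -0.95 0.04 0.001 0.003 0"

```text
clock: 33.73
tcp_pos: [0.6021, -0.0765, 0.1687]
orientation: [0.402, -3.108, 0.015]
contact_force: [-0.2, -0.8, 0.0]
grip_width: 0.0342
```

Call:
send_rows --pt "0.4 0.3 -0.95 0 0 0 0" --pt "0.4 0.3 -0.95 0 0 0 0" --pt "0.4 0.3 -0.95 0 0 0 0" --pt "0.4 0.3 -0.95 0 0 0 0" --pt "0.4 0.3 -0.95 0 0 0 0"

```text
clock: 34.15
tcp_pos: [0.5958, -0.225, 0.1697]
orientation: [0.403, -3.108, 0.015]
contact_force: [0.3, -0.1, -0.7]
grip_width: 0.0346
```

Call:
send_rows --pt "0.4 0.3 -0.95 0 0 0 0.545" --pt "0.4 0.3 -0.95 0 0 0 0.545" --pt "0.4 0.3 -0.95 0 0 0 0.545" --pt "0.4 0.3 -0.95 0 0 0 0.545" --pt "0.4 0.3 -0.95 0 0 0 0.545" --pt "0.4 0.3 -0.95 0 0 0 0.545" --pt "0.4 0.3 -0.95 0 0 0 0.545" --pt "0.4 0.3 -0.95 0 0 0 0.545" --pt "0.4 0.3 -0.95 0 0 0 0.545" --pt "0.4 0.3 -0.95 0 0 0 0.545" --pt "0.4 0.3 -0.95 0 0 0 0.545" --pt "0.4 0.3 -0.95 0 0 0 0.545" --pt "0.4 0.3 -0.95 0.2 0 0 0.545" --pt "0.4 0.3 -0.95 0.4 0 0 0.545" --pt "0.4 0.3 -0.95 0.5 0 0 0.545" --pt "0.4 0.3 -0.95 0.5 0 0 0.545"

```text
clock: 35.48
tcp_pos: [0.5901, -0.3636, 0.0908]
orientation: [-2.067, -2.355, 0.015]
contact_force: [-0.5, 1.7, -0.0]
grip_width: 0.0345
```

```bash
python3 -c "
from h import *
plan(.5977,-.368,.02,-1.449);fuses();crop('side','s6c.png',180,220,380,360,4)"
```

```text
t35.48 pos [ 0.5901 -0.3636  0.0908] phi -1.441 F [-0.5  1.7 -0. ] w 0.0345 j [-0.01  0.79  0.74  1.65 -0.62  0.96  1.08]
  shift [-0.036  0.052  0.471] turn [-0.0039  0.0001  0.0027]
blob [341.6 257.2] 222 [ 0.742 -0.156]
blob [341.1 283.4] 102 [ 0.726 -0.24 ]
blob [288.9 328.7] 123 [ 0.594 -0.357]
```

View pics/s6c.png

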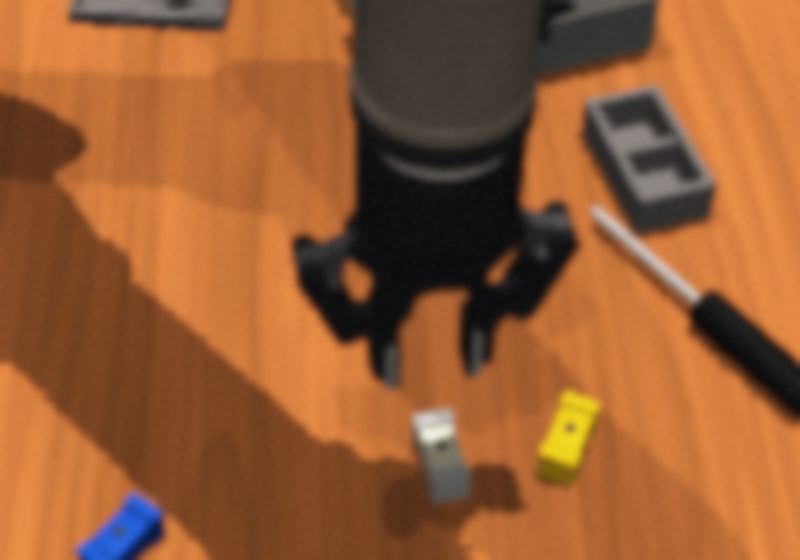

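The crop shows the last fuse below the jaws and aligned with them, with the yellow decoy clear to the right. Descending.

Call:
send_rows --pt "0.4 -0.036 0.052 0.05 -0.003 0 0.003" --pt "0.4 -0.036 0.052 0.15 -0.003 0 0.003" --pt "0.4 -0.036 0.052 0.3 -0.003 0 0.003" --pt "0.4 -0.036 0.052 0.42 -0.003 0 0.003" --pt "0.4 -0.036 0.052 0.46 -0.003 0 0.003" --pt "0.4 -0.036 0.052 0.46 -0.003 0 0.003" --pt "0 -0.036 0.052 0.46 -0.003 0 0.003" --pt "0 -0.036 0.052 0.46 -0.003 0 0.003" --pt "0 -0.036 0.052 0.46 -0.003 0 0.003" --pt "0 -0.036 0.052 0.46 -0.003 0 0.003" --pt "0 -0.036 0.052 0.46 -0.003 0 0.003"

```text
clock: 36.45
tcp_pos: [0.6004, -0.3716, 0.0273]
orientation: [2.083, 2.342, -0.001]
contact_force: [0.5, 0.2, 3.3]
grip_width: 0.0173
```

Call:
send_rows --pt "0 0 0 -0.3 0 0 0" --pt "0 0 0 -0.6 0 0 0" --pt "0 0 0 -0.98 0 0 0" --pt "0 0 0 -0.98 0 0 0" --pt "0 0 0 -0.98 0 0 0"

```text
clock: 36.87
tcp_pos: [0.6015, -0.3732, 0.1802]
orientation: [2.078, 2.335, 0.002]
contact_force: [0.5, -1.6, -0.1]
grip_width: 0.0182
```

```bash
python3 -c "
from h import *
slot(.03,-.042,.17)"
```

```text
t36.87 pos [ 0.6015 -0.3732  0.1802] phi -1.454 F [ 0.5 -1.6 -0.1] w 0.0182 j [-0.04  0.71  0.81  1.58 -0.56  1.08  1.03]
  shift [3.053 0.791 0.043] turn [-4.000e-04  5.700e-03 -5.481e-01]
```

Call:
send_rows --pt "0 0.5 0.13 0 0 0 0" --pt "0 1 0.26 0 0 0 0" --pt "0 1 0.26 0 0 0 0" --pt "0 1 0.26 0 0 0 0" --pt "0 1 0.26 0 0 0 0"

```text
clock: 37.28
tcp_pos: [0.6229, -0.2071, 0.1708]
orientation: [2.074, 2.358, 0.005]
contact_force: [0.9, 0.9, -0.5]
grip_width: 0.018
```

Call:
send_rows --pt "0 1 0.26 0 0 0 0" --pt "0 1 0.26 0 0 0 0" --pt "0 1 0.26 0 0 0 0" --pt "0 1 0.26 0 0 0 0"

```text
clock: 37.62
tcp_pos: [0.6419, -0.059, 0.1711]
orientation: [2.082, 2.348, -0.0]
contact_force: [0.5, 0.4, -1.1]
grip_width: 0.0176
```

Call:
send_rows --pt "0 1 0.26 0 0 0 -0.548" --pt "0 1 0.26 0 0 0 -0.548" --pt "0 1 0.26 0 0 0 -0.548" --pt "0 1 0.26 0 0 0 -0.548" --pt "0 1 0.26 0 0 0 -0.548" --pt "0 1 0.26 0 0 0 -0.548" --pt "0 1 0.26 0 0 0 -0.548" --pt "0 1 0.26 0 0 0 -0.548" --pt "0 1 0.26 0 0 0 -0.548" --pt "0 1 0.26 0 0 0 -0.548" --pt "0 1 0.26 0 0 0 -0.548" --pt "0 1 0.26 0 0 0 -0.548" --pt "0 1 0.26 0 0 0 -0.548" --pt "0 1 0.26 0 0 0 -0.548" --pt "0 1 0.26 0 0 0 -0.548" --pt "0 1 0.26 0.3 0 0 -0.548" --pt "0 1 0.26 0.3 0 0 -0.548"

```text
clock: 39.03
tcp_pos: [0.6599, 0.0895, 0.1212]
orientation: [0.414, -3.11, 0.008]
contact_force: [-3.5, 0.0, -2.0]
grip_width: 0.0179
```

```bash
python3 -c "
from h import *
slot(.03,-.042,.049)"
```

```text
t39.03 pos [0.6599 0.0895 0.1212] phi 0.265 F [-3.5  0.  -2. ] w 0.0179 j [-0.5   0.62  0.38  1.69 -0.28  0.89  1.83]
  shift [-0.053  0.03   0.481] turn [-0.0014 -0.0016 -0.0011]
```

Call:
send_rows --pt "0 -0.05 0.03 0 -0.001 -0.001 0" --pt "0 -0.05 0.03 0.1 -0.001 -0.001 0" --pt "0 -0.05 0.03 0.25 -0.001 -0.001 0" --pt "0 -0.05 0.03 0.4 -0.001 -0.001 0" --pt "0 -0.05 0.03 0.47 -0.001 -0.001 0" --pt "0 -0.05 0.03 0.47 -0.001 -0.001 0" --pt "0.4 -0.05 0.03 0.47 -0.001 -0.001 0" --pt "0.4 -0.05 0.03 0.47 -0.001 -0.001 0" --pt "0.4 -0.05 0.03 0.47 -0.001 -0.001 0" --pt "0.4 -0.05 0.03 0.3 -0.001 -0.001 0" --pt "0.4 -0.05 0.03 0.1 -0.001 -0.001 0" --pt "0.4 -0.05 0.03 -0.2 -0.001 -0.001 0" --pt "0.4 -0.05 0.03 -0.45 -0.001 -0.001 0" --pt "0.4 -0.05 0.03 -0.45 -0.001 -0.001 0"

```text
clock: 40.2
tcp_pos: [0.6743, 0.0964, 0.2046]
orientation: [-0.415, 3.092, 0.0]
contact_force: [1.5, -0.8, 1.3]
grip_width: 0.0338
```

```bash
python3 -c "
from h import *
plan(.5893,.2621,.19,.268);fuses();crop('side','s7c.png',190,110,360,250,4.6)
grab('top','t7.png');crop('top','t7c.png',65,130,305,320,3.3333)"
```

```text
t40.20 pos [0.6743 0.0964 0.2046] phi 0.267 F [ 1.5 -0.8  1.3] w 0.0338 j [-0.52  0.54  0.42  1.62 -0.25  1.02  1.8 ]
  shift [0.257 1.215 0.088] turn [-0.0009  0.0068 -0.0004]
blob [340.3 260.1] 124 [ 0.737 -0.166]
blob [341.  283.4] 99 [ 0.726 -0.24 ]
blob [209.1 348.9] 26 [ 0.428 -0.398]
```

View pics/s7c.png

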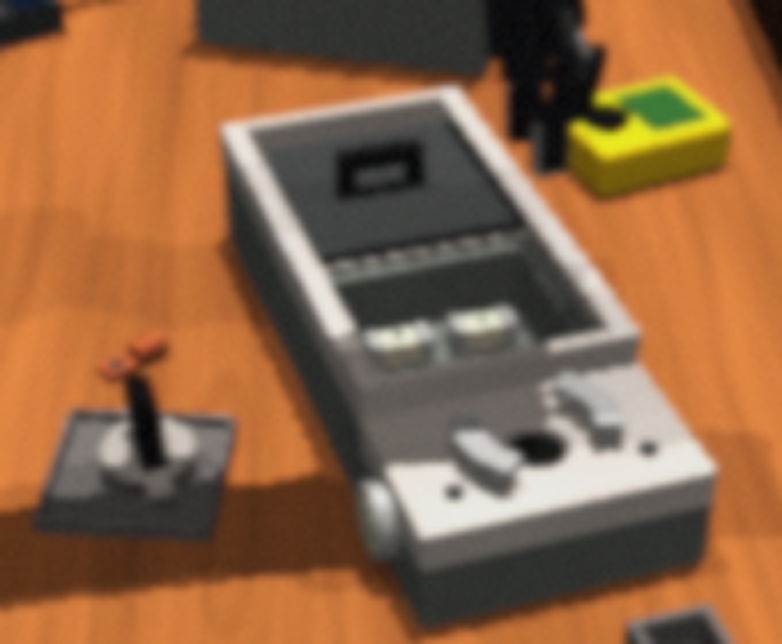

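```bash
python3 -c "
from h import *
f=last('side');c,s=np.cos(.268),np.sin(.268)
for q in [(.03,.012),(-.03,.012),(-.03,-.042),(.03,-.042)]:
  P=[.6261+c*q[0]-s*q[1],.128+s*q[0]+c*q[1],.04];print(q,(w2px(f,[P])[0]-[190,110])*4.6)
"
```

```text
(0.03, 0.012) [485.23990409 318.35817965]
(-0.03, 0.012) [399.31231533 335.0212586 ]
(-0.03, -0.042) [426.22354567 382.68699245]
(0.03, -0.042) [514.706524   364.86795444]
```

View pics/t7c.png

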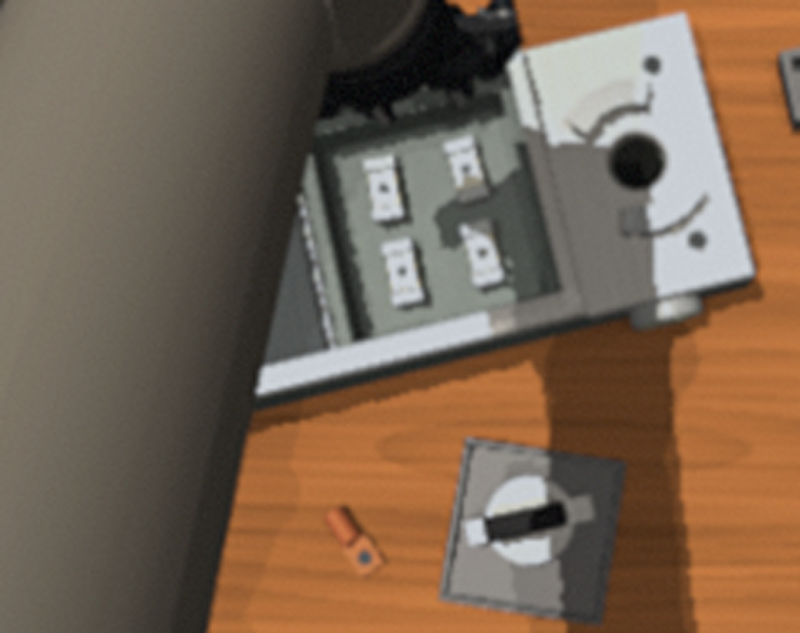

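All four fuses lie flat in the well, and the cap is central in the dish. Going back for the hatch.

Call:
send_rows --pt "0.6 0.12 0.3 0 0 0.003 0" --pt "0.6 0.12 0.6 0 0 0.003 0" --pt "0.6 0.12 0.6 0 0 0.003 0" --pt "0.6 0.12 0.6 0 0 0.003 0"

```text
clock: 40.63
tcp_pos: [0.6252, 0.1847, 0.1924]
orientation: [0.431, -3.106, -0.0]
contact_force: [0.7, 0.4, 0.1]
grip_width: 0.0513
```

Call:
send_rows --pt "0.6 0.12 0.3 0 0 0 0" --pt "0.6 0.12 0.6 0 0 0 0" --pt "0.6 0.12 0.6 0 0 0 0" --pt "0.6 0.12 0.6 0.2 0 0 0" --pt "0.6 0.12 0.6 0.35 0 0 0" --pt "0.6 0.12 0.6 0.35 0 0 0" --pt "0.6 0.12 0.6 0.35 0 0 0"

```text
clock: 41.22
tcp_pos: [0.5856, 0.2593, 0.1397]
orientation: [0.418, -3.107, 0.007]
contact_force: [0.2, -0.0, -0.1]
grip_width: 0.051
```

```bash
python3 -c "
from h import *
plan(.5892,.2614,.097,.268);print(r.get_obs()['tcp_pos'])"
```

```text
t41.22 pos [0.5856 0.2593 0.1397] phi 0.267 F [ 0.2 -0.  -0.1] w 0.0510 j [-0.78  0.55  0.37  1.75 -0.25  0.9   1.53]
  shift [-0.029  0.008  0.284] turn [-0.0011 -0.0023 -0.0002]
[0.58562951 0.25933755 0.13969009]
```

Call:
send_rows --pt "0.6 -0.028 0.008 0.1 -0.001 -0.002 0" --pt "0.6 -0.028 0.008 0.2 -0.001 -0.002 0" --pt "0.6 -0.028 0.008 0.28 -0.001 -0.002 0" --pt "0.6 -0.028 0.008 0.28 -0.001 -0.002 0" --pt "0.6 -0.028 0.008 0.28 -0.001 -0.002 0" --pt "0 -0.028 0.008 0.28 -0.001 -0.002 0" --pt "0 -0.028 0.008 0.28 -0.001 -0.002 0" --pt "0 -0.028 0.008 0.28 -0.001 -0.002 0" --pt "0 -0.028 0.008 0.28 -0.001 -0.002 0" --pt "0 -0.028 0.008 0.28 -0.001 -0.002 0" --squeeze 60

```text
clock: 42.05
tcp_pos: [0.5911, 0.2618, 0.1003]
orientation: [-0.418, 3.109, 0.002]
contact_force: [-0.9, -1.8, 5.3]
grip_width: 0.0125
```

```bash
python3 -c "
from h import *
plan(.5892,.2614,.097,.268)"
```

```text
t42.05 pos [0.5911 0.2618 0.1003] phi 0.267 F [-0.9 -1.8  5.3] w 0.0125 j [-0.77  0.61  0.35  1.76 -0.27  0.82  1.55]
  shift [0.013 0.    0.022] turn [ 0.0002  0.0014 -0.0003]
```

Call:
send_rows --pt "0 0 0 -0.02 0 0 0" --pt "0 0 0 -0.042 0 0 0" --pt "0 0 0 -0.042 0 0 0" --pt "0 0 0 -0.042 0 0 0" --pt "0 0 0 -0.042 0 0 0"

```text
clock: 42.47
tcp_pos: [0.5895, 0.2627, 0.1049]
orientation: [-0.42, 3.112, 0.002]
contact_force: [-0.2, 0.6, -4.1]
grip_width: 0.0128
```

```bash
python3 -c "
from h import *
plan(.6301,.1136,.104,.268)"
```

```text
t42.47 pos [0.5895 0.2627 0.1049] phi 0.268 F [-0.2  0.6 -4.1] w 0.0128 j [-0.77  0.6   0.35  1.76 -0.27  0.83  1.55]
  shift [ 0.003 -1.03   0.005] turn [0.0003 0.0005 0.0001]
```

Call:
send_rows --pt "0 0 -0.1 0 0 0 0" --pt "0 0 -0.22 0 0 0 0" --pt "0 0 -0.36 0 0 0 0" --pt "0 0 -0.5 0 0 0 0" --pt "0 0 -0.64 0 0 0 0" --pt "0 0 -0.78 0 0 0 0" --pt "0 0 -0.9 0 0 0 0" --pt "0 0 -1 0 0 0 0" --pt "0 0 -1 0 0 0 0" --pt "0 0 -1 0 0 0 0"

```text
clock: 43.3
tcp_pos: [0.6298, 0.1171, 0.105]
orientation: [-0.416, 3.112, 0.002]
contact_force: [0.4, 0.8, -4.4]
grip_width: 0.0127
```

```bash
python3 -c "
from h import *
plan(.6300,.1136,.094,.268)"
```

```text
t43.30 pos [0.6298 0.1171 0.105 ] phi 0.266 F [ 0.4  0.8 -4.4] w 0.0127 j [-0.54  0.59  0.36  1.77 -0.27  0.82  1.79]
  shift [ 0.005 -0.023  0.073] turn [ 0.0004  0.0007 -0.0006]
```

Call:
send_rows --pt "0 0 -0.022 0 0 0 0" --pt "0 0 -0.022 0 0 0 0" --pt "0 0 -0.022 0.025 0 0 0" --pt "0 0 -0.022 0.05 0 0 0" --pt "0 0 -0.022 0.075 0 0 0" --pt "0 0 -0.022 0.075 0 0 0" --pt "0 0 -0.022 0.075 0 0 0"

```text
clock: 43.88
tcp_pos: [0.6304, 0.1155, 0.0944]
orientation: [-0.42, 3.111, 0.004]
contact_force: [-3.3, 0.5, 4.7]
grip_width: 0.0127
```

```bash
python3 -c "
from h import *
plan(.6300,.1136,.094,.268)"
```

```text
t43.88 pos [0.6304 0.1155 0.0944] phi 0.269 F [-3.3  0.5  4.7] w 0.0127 j [-0.53  0.61  0.35  1.78 -0.28  0.8   1.8 ]
  shift [ 0.006 -0.012  0.002] turn [0.0006 0.0007 0.0002]
```

Call:
send_rows --pt "0 0 0 0 0 0 0" --pt "0.6 0 0 0 0 0 0" --pt "0.6 0 0 0 0 0 0" --pt "0.6 0 0 0 0 0 0" --pt "0.6 0 0 0 0 0 0" --pt "0.6 0 0 -0.15 0 0 0" --pt "0.6 0 0 -0.4 0 0 0" --pt "0.6 0 0 -0.7 0 0 0" --pt "0.6 0 0 -0.95 0 0 0"

```text
clock: 44.63
tcp_pos: [0.6299, 0.114, 0.2376]
orientation: [-0.419, 3.112, 0.001]
contact_force: [1.1, 0.6, 0.8]
grip_width: 0.0511
```

Call:
send_rows --pt "0.6 0 0.4 0 0 0 0" --pt "0.6 0 0.8 0 0 0 0" --pt "0.6 0 1 0 0 0 0" --pt "0.6 0 1 0 0 0 0" --pt "0.6 0 1 0 0 0 0"

```text
clock: 45.05
tcp_pos: [0.5876, 0.268, 0.236]
orientation: [-0.436, 3.11, 0.009]
contact_force: [0.5, -0.2, -0.0]
grip_width: 0.0511
```

Call:
send_rows --pt "0.6 0 0.4 0 0 0 0" --pt "0.6 0 0.8 0 0 0 0" --pt "0.6 0 1 0 0 0 0" --pt "0.6 0 1 0 0 0 0" --pt "0.6 0 1 0 0 0 0"

```text
clock: 45.47
tcp_pos: [0.5469, 0.412, 0.2358]
orientation: [-0.435, 3.111, 0.008]
contact_force: [-1.3, 1.8, -0.3]
grip_width: 0.0512
```

```bash
python3 -c "
from h import *
plan(.5,.3,.25,.268)
grab('side','s8.png');crop('side','s8c.png',190,110,390,260,4)
grab('top','t8.png');crop('top','t8c.png',65,130,305,320,3.3333)"
```

```text
t45.47 pos [0.5469 0.412  0.2358] phi 0.278 F [-1.3  1.8 -0.3] w 0.0512 j [-0.97  0.51  0.35  1.56 -0.19  1.1   1.27]
  shift [ 0.505 -0.632 -0.099] turn [0.0016 0.0004 0.0032]
```

View pics/t8c.png

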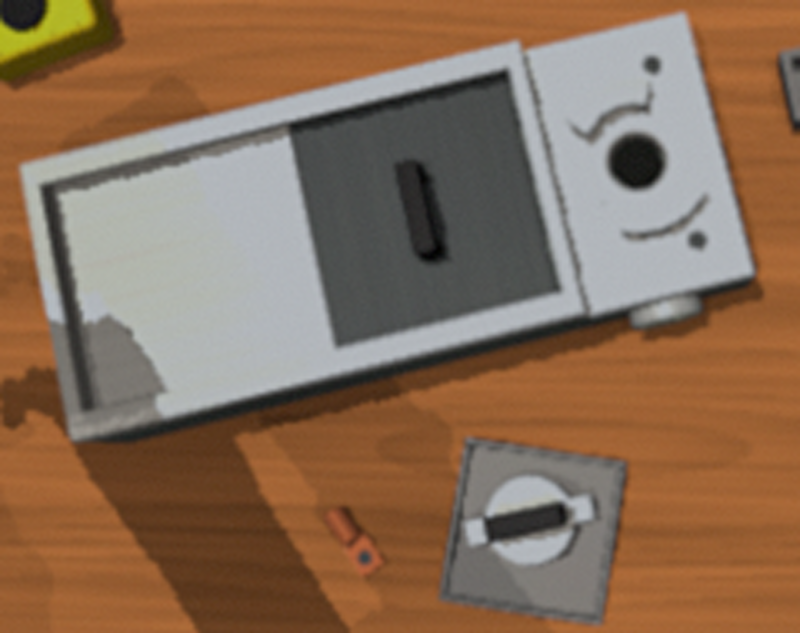

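View pics/s8c.png

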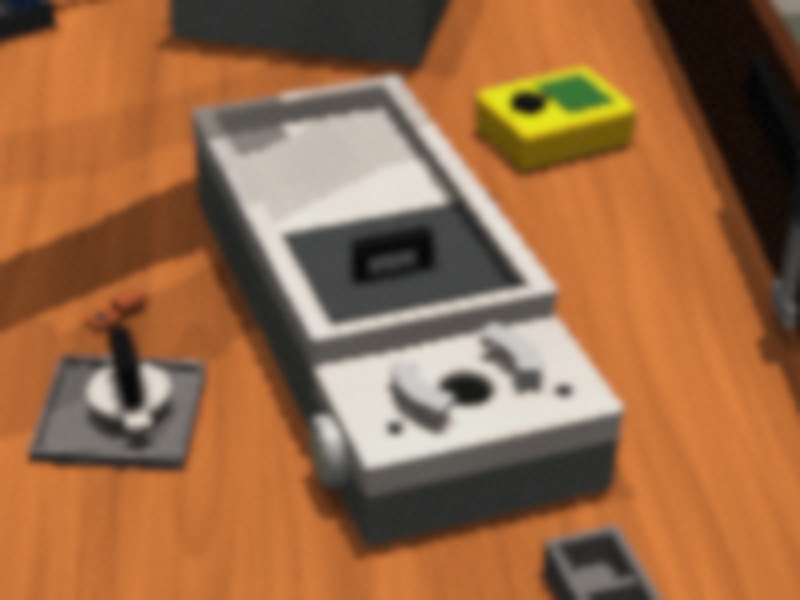

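The hatch is back in its starting place, its handle within a pixel or two of the first picture. The cap stands upright in the dish. Handing in.

```bash
python3 -c "
from h import *
fuses();print(r.hand_in(), r.get_obs()['clock'])"
```

```text
blob [337.2 254.5] 52 [ 0.733 -0.146]
blob [343.4 265.6] 49 [ 0.742 -0.184]
blob [340.8 283.2] 95 [ 0.726 -0.24 ]
the job is handed in; nothing more can be done
the job is handed in; nothing more can be done
```

I did every step in order and handed the job in at about 45.5 s of the 210 s allowed; `hand_in()` gives no verdict.

- **Cap:** I turned it to the first stop at about 0.53 rad and pressed it until it bottomed, about 7.8 mm by the tool, at 18 N. I then turned it to about 1.54 rad, lifted it off and stood it in the dish. Putting it down pushed 40 N through the grip for a moment, which I backed off before letting go.
- **Hatch and fuses:** I raised the hatch about 10 mm and slid it aside without resistance. All four white fuses went into the well. I then slid the hatch back and lowered it.

**Last checks:**
- **Fuses:** the top picture before closing showed all four flat in the well. A final scan found none left on the bench; its three remaining blobs are the holder and the driver's blade.
- **Hatch:** it sat at the expected height (0.0944 m measured, 0.0943 m expected). Its handle was within a pixel or two of its first picture, about 1 mm.
- **Cap and bystanders:** the cap stood upright near the dish's middle. The lug, holder and hex driver showed no movement.
- **Robot:** it ended well clear of everything.

No check failed. I judged the hatch's last millimetre of fit from the pictures and the contact force, not by measuring it again.

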